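# Cover the junction boxes and run the tester

## Robot

A 6-joint arm with a two-finger parallel gripper is mounted at the origin on the work surface. World frame = base frame: x ahead of the robot, y to its left, z up, the work surface at z = 0. Lengths are in mm, angles in rad, forces in N, time in s.
With the tool pointing down it reaches from about 350 to 775 mm from the base axis. Payload 7.3 kg.
Tool frame: the origin (TCP) lies at the very end of the fingers, on their centre line; the grasp point (between the pads) lies bot.grip_point_offset behind it (bot.grip_point_offset is the distance from the TCP to the grasp point, in mm); z points along the fingers, y is the line along which they close (so a half turn about z gives the same grasp; the last joint's range is limited). The gripper opens to 92 mm and grips with 3 to 60 N. Pads are 19 mm wide; open, the fingers measure 130 mm over their backs; the gripper's body (75 mm by 190 mm) begins 47 mm behind the grasp point.
Start: joints at [-1.44, 0.342, 1.524, -0, 1.275, -0.146], TCP at [143.493, -505.029, 226.741] pointing down, gripper open.
Joint ranges: [-2.53, 2.53], [-0.77, 2.02], [0.04, 2.7], [-1, 4.14], [0.28, 2.66], [-3.11, 3.11]. Speed limits (rad/s): [2.57, 2.57, 3.14, 3.14, 3.14, 3.14].

## Interface

Orientations are given as [roll, pitch, yaw] about the fixed x, y, z axes, in that order (R = Rz(yaw) Ry(pitch) Rx(roll)).
In Python, from plant import bot gives the robot as it stands. The module is installed in compiled form; this text tells all that it offers.
- The arm moves only by the tool carry_out, never from a script. Its argument "plan" is a list of rows, each an object of numbers: "tx", "ty", "tz": the shift along the world's x, y, z in mm; "rx", "ry", "rz": the turn, a rotation vector about the world's x, y, z in rad. A call has 1 to 12 rows; each row shifts and turns the commanded pose from where the row before left it; what a row does not reach is not made up. A row lasts 1/10 s, in which the tool goes at most 50 mm and 8.59 degrees, less where a joint would pass 70% of its speed; a pose out of reach is approached as far as the arm can. A call with a gripper value outside its range is refused whole. "gripper" is the closure, from 0 (fully open) to 1 (shut), set as the call begins (left out, the last holds). The fingers move at their own pace and stop on an object; the grip force is fixed at half the most. Time passes only in rows, so rows that do not move let the fingers close. It gives the time, the measured TCP pose, the force, the opening and the grip force at its end, in the units of the state.
- bot.get_obs(): the state, without advancing time (a new reading comes with each control period).
- bot.capture(name): name is "side" or "top" or "wrist"; returns the picture (400x640x3 uint8, red, green, blue); there is no depth.
- bot.camera_model(name): a dict with "camera_matrix" (3x3 intrinsics, pixels), "R" (3x3) and "t" (3): a world point X has camera coordinates R X + t. Camera axes: x right, y down, z forward; pixel columns grow to the right and rows downward; lengths in mm; the calibration is good to about 2 mm. A picture is of the moment at which its call begins: read the wrist's pose just before it. camera_model takes no time and is no camera call; for the wrist camera it gives the pose at the moment of the call.
- bot.close_job(): hands the job in; it is judged then, once.
The state is a dict: "time": time; "joint_positions": joint angles; "dq": joint speeds; "tau": joint torques, N m; "tool_pos": TCP position; "tcp_rot": TCP orientation; "contact_force": force on the tool from outside, world axes, zero at the start; "moment": the same for the moment, N m; "grip_width": finger opening in mm; "finger_force": force on a finger pad.
Only numpy, scipy, OpenCV 4.12 (cv2) and the standard library are available. Lean on these libraries where they do the work, as an engineer would, in place of code of your own. Each camera call takes 0.05 s, during which the arm holds its last target. There are 200 camera calls.

## Task

Put a cover on every open junction box on the bench, so that each sits fully home and level on the rim, and only then turn the tester's selector from off, one click clockwise for each box. With the selector at that number, press the test button fully in, let it go, and then turn the selector back to off. Leave the other things on the bench where they are.

Things in the scene. Friction and masses are not known exactly. Their poses are not given: they have to be found in the camera images.
- box1: open round grey plastic junction box, loose, 84 mm outer diameter, 50 mm tall, wall 4 mm (mouth 76 mm across), 0.35 kg, three short black cable entries standing out 8 mm at its sides; origin at the centre of its underside, z up. Three to five of the five boxes are there in a given start; an absent one reads None from the start
- box2: open round grey plastic junction box, loose, 84 mm outer diameter, 50 mm tall, wall 4 mm (mouth 76 mm across), 0.35 kg, three short black cable entries standing out 8 mm at its sides; origin at the centre of its underside, z up. Three to five of the five boxes are there in a given start; an absent one reads None from the start
- box3: open round grey plastic junction box, loose, 84 mm outer diameter, 50 mm tall, wall 4 mm (mouth 76 mm across), 0.35 kg, three short black cable entries standing out 8 mm at its sides; origin at the centre of its underside, z up. Three to five of the five boxes are there in a given start; an absent one reads None from the start
- box4: open round grey plastic junction box, loose, 84 mm outer diameter, 50 mm tall, wall 4 mm (mouth 76 mm across), 0.35 kg, three short black cable entries standing out 8 mm at its sides; origin at the centre of its underside, z up. Three to five of the five boxes are there in a given start; an absent one reads None from the start
- box5: open round grey plastic junction box, loose, 84 mm outer diameter, 50 mm tall, wall 4 mm (mouth 76 mm across), 0.35 kg, three short black cable entries standing out 8 mm at its sides; origin at the centre of its underside, z up. Three to five of the five boxes are there in a given start; an absent one reads None from the start
- cover1: loose white cover, all five alike and always there, any fits any box: disc 90 mm across, 5 mm thick; under it a chamfered centring boss 66 mm across, 8 mm deep; on it a round grip knob 26 mm across, 30 mm tall; 43 mm tall in all, 0.12 kg; starts lying on its boss. Origin: centre of the boss's underside, z up. Seated: boss in the mouth, disc flat on the rim, this origin 42 mm above the box's underside
- cover2: loose white cover, all five alike and always there, any fits any box: disc 90 mm across, 5 mm thick; under it a chamfered centring boss 66 mm across, 8 mm deep; on it a round grip knob 26 mm across, 30 mm tall; 43 mm tall in all, 0.12 kg; starts lying on its boss. Origin: centre of the boss's underside, z up. Seated: boss in the mouth, disc flat on the rim, this origin 42 mm above the box's underside
- cover3: loose white cover, all five alike and always there, any fits any box: disc 90 mm across, 5 mm thick; under it a chamfered centring boss 66 mm across, 8 mm deep; on it a round grip knob 26 mm across, 30 mm tall; 43 mm tall in all, 0.12 kg; starts lying on its boss. Origin: centre of the boss's underside, z up. Seated: boss in the mouth, disc flat on the rim, this origin 42 mm above the box's underside
- cover4: loose white cover, all five alike and always there, any fits any box: disc 90 mm across, 5 mm thick; under it a chamfered centring boss 66 mm across, 8 mm deep; on it a round grip knob 26 mm across, 30 mm tall; 43 mm tall in all, 0.12 kg; starts lying on its boss. Origin: centre of the boss's underside, z up. Seated: boss in the mouth, disc flat on the rim, this origin 42 mm above the box's underside
- cover5: loose white cover, all five alike and always there, any fits any box: disc 90 mm across, 5 mm thick; under it a chamfered centring boss 66 mm across, 8 mm deep; on it a round grip knob 26 mm across, 30 mm tall; 43 mm tall in all, 0.12 kg; starts lying on its boss. Origin: centre of the boss's underside, z up. Seated: boss in the mouth, disc flat on the rim, this origin 42 mm above the box's underside
- tester: bench tester fixed to the bench, a grey case 180 x 180 mm and 70 mm tall; its top carries the selector knob (on its +y half), the white push button (on its -y half) and a dark display along its +x edge. Origin at the centre of its underside, x away from the robot when unturned, z up
- selector (a joint): angle (rad) of the tester's black rotary selector: 0 = off (end stop, starts there), grows clockwise seen from above; clicks every 30 degrees (0.524 rad) up to 3.14, rests there by itself; in between, about 0.07 N m pulls it to the nearest. Seven white ticks show off, 1 .. 6; the white mark on the knob points to the one set
- selector_grip (a point): on the selector's axis, 37 mm above the case's top, 7 mm below the knob's top, where to grip; the knob is a bar 57 mm long, 14 mm wide, 30 mm tall on a disc foot 60 mm across. This frame turns with the knob: x along the bar, the white mark at the -x end, z up
- test_button (a joint): travel (m) of the tester's round white push button, 28 mm across: 0 = out, 0.006 = fully in, takes 5 N; springs back
- test_button_top (a point): centre of the button's top face, which moves with it; press straight down
- tape: bystander: black tape roll, 68 mm across, 19 mm tall; origin at the centre of its underside
- multimeter: bystander: yellow hand-held meter lying flat, 150 x 78 x 36 mm; origin at the centre of its underside
- screwdriver: bystander: screwdriver lying flat
- terminals: bystander: white terminal strip, 100 x 25 x 30 mm; origin at the centre of its underside
- gland: bystander: black cable gland, 32 mm across, 30 mm tall; origin at the centre of its underside
- breaker: bystander: white breaker module, 88 x 36 x 76 mm; origin at the centre of its underside
Things that resemble listed ones, but are neither listed nor needed, are in the scene too. What is shaped like the cover5 but purple or turquoise is not meant.

How it is judged (in metres and radians):
On the way, in this order (a step that is already met when the one before it is completed fails the run):
1. every box that is there has a cover seated level on its rim, the selector still at off (((horizontal distance between cover1 and box1 below 0.008 m and z of cover1 in the frame of box1 between 0.0385 and 0.045 m and angle between each of cover1, box1's own z axis and vertical below 0.06 rad and linear speed of cover1 below 0.02 m/s) or (horizontal distance between cover2 and box1 below 0.008 m and z of cover2 in the frame of box1 between 0.0385 and 0.045 m and angle between each of cover2, box1's own z axis and vertical below 0.06 rad and linear speed of cover2 below 0.02 m/s) or (horizontal distance between cover3 and box1 below 0.008 m and z of cover3 in the frame of box1 between 0.0385 and 0.045 m and angle between each of cover3, box1's own z axis and vertical below 0.06 rad and linear speed of cover3 below 0.02 m/s) or (horizontal distance between cover4 and box1 below 0.008 m and z of cover4 in the frame of box1 between 0.0385 and 0.045 m and angle between each of cover4, box1's own z axis and vertical below 0.06 rad and linear speed of cover4 below 0.02 m/s) or (horizontal distance between cover5 and box1 below 0.008 m and z of cover5 in the frame of box1 between 0.0385 and 0.045 m and angle between each of cover5, box1's own z axis and vertical below 0.06 rad and linear speed of cover5 below 0.02 m/s)) and ((horizontal distance between cover1 and box2 below 0.008 m and z of cover1 in the frame of box2 between 0.0385 and 0.045 m and angle between each of cover1, box2's own z axis and vertical below 0.06 rad and linear speed of cover1 below 0.02 m/s) or (horizontal distance between cover2 and box2 below 0.008 m and z of cover2 in the frame of box2 between 0.0385 and 0.045 m and angle between each of cover2, box2's own z axis and vertical below 0.06 rad and linear speed of cover2 below 0.02 m/s) or (horizontal distance between cover3 and box2 below 0.008 m and z of cover3 in the frame of box2 between 0.0385 and 0.045 m and angle between each of cover3, box2's own z axis and vertical below 0.06 rad and linear speed of cover3 below 0.02 m/s) or (horizontal distance between cover4 and box2 below 0.008 m and z of cover4 in the frame of box2 between 0.0385 and 0.045 m and angle between each of cover4, box2's own z axis and vertical below 0.06 rad and linear speed of cover4 below 0.02 m/s) or (horizontal distance between cover5 and box2 below 0.008 m and z of cover5 in the frame of box2 between 0.0385 and 0.045 m and angle between each of cover5, box2's own z axis and vertical below 0.06 rad and linear speed of cover5 below 0.02 m/s)) and ((horizontal distance between cover1 and box3 below 0.008 m and z of cover1 in the frame of box3 between 0.0385 and 0.045 m and angle between each of cover1, box3's own z axis and vertical below 0.06 rad and linear speed of cover1 below 0.02 m/s) or (horizontal distance between cover2 and box3 below 0.008 m and z of cover2 in the frame of box3 between 0.0385 and 0.045 m and angle between each of cover2, box3's own z axis and vertical below 0.06 rad and linear speed of cover2 below 0.02 m/s) or (horizontal distance between cover3 and box3 below 0.008 m and z of cover3 in the frame of box3 between 0.0385 and 0.045 m and angle between each of cover3, box3's own z axis and vertical below 0.06 rad and linear speed of cover3 below 0.02 m/s) or (horizontal distance between cover4 and box3 below 0.008 m and z of cover4 in the frame of box3 between 0.0385 and 0.045 m and angle between each of cover4, box3's own z axis and vertical below 0.06 rad and linear speed of cover4 below 0.02 m/s) or (horizontal distance between cover5 and box3 below 0.008 m and z of cover5 in the frame of box3 between 0.0385 and 0.045 m and angle between each of cover5, box3's own z axis and vertical below 0.06 rad and linear speed of cover5 below 0.02 m/s)) and ((horizontal distance between cover1 and box4 below 0.008 m and z of cover1 in the frame of box4 between 0.0385 and 0.045 m and angle between each of cover1, box4's own z axis and vertical below 0.06 rad and linear speed of cover1 below 0.02 m/s) or (horizontal distance between cover2 and box4 below 0.008 m and z of cover2 in the frame of box4 between 0.0385 and 0.045 m and angle between each of cover2, box4's own z axis and vertical below 0.06 rad and linear speed of cover2 below 0.02 m/s) or (horizontal distance between cover3 and box4 below 0.008 m and z of cover3 in the frame of box4 between 0.0385 and 0.045 m and angle between each of cover3, box4's own z axis and vertical below 0.06 rad and linear speed of cover3 below 0.02 m/s) or (horizontal distance between cover4 and box4 below 0.008 m and z of cover4 in the frame of box4 between 0.0385 and 0.045 m and angle between each of cover4, box4's own z axis and vertical below 0.06 rad and linear speed of cover4 below 0.02 m/s) or (horizontal distance between cover5 and box4 below 0.008 m and z of cover5 in the frame of box4 between 0.0385 and 0.045 m and angle between each of cover5, box4's own z axis and vertical below 0.06 rad and linear speed of cover5 below 0.02 m/s)) and ((horizontal distance between cover1 and box5 below 0.008 m and z of cover1 in the frame of box5 between 0.0385 and 0.045 m and angle between each of cover1, box5's own z axis and vertical below 0.06 rad and linear speed of cover1 below 0.02 m/s) or (horizontal distance between cover2 and box5 below 0.008 m and z of cover2 in the frame of box5 between 0.0385 and 0.045 m and angle between each of cover2, box5's own z axis and vertical below 0.06 rad and linear speed of cover2 below 0.02 m/s) or (horizontal distance between cover3 and box5 below 0.008 m and z of cover3 in the frame of box5 between 0.0385 and 0.045 m and angle between each of cover3, box5's own z axis and vertical below 0.06 rad and linear speed of cover3 below 0.02 m/s) or (horizontal distance between cover4 and box5 below 0.008 m and z of cover4 in the frame of box5 between 0.0385 and 0.045 m and angle between each of cover4, box5's own z axis and vertical below 0.06 rad and linear speed of cover4 below 0.02 m/s) or (horizontal distance between cover5 and box5 below 0.008 m and z of cover5 in the frame of box5 between 0.0385 and 0.045 m and angle between each of cover5, box5's own z axis and vertical below 0.06 rad and linear speed of cover5 below 0.02 m/s)) and value of joint selector below 0.2 rad), for 0.2 s.
2. the selector stands at the click whose number is the number of boxes ((value of joint selector above 2.44799 rad or (value of joint selector above 1.9244 rad and height (world z) of box1 below -3 m) or (value of joint selector above 1.9244 rad and height (world z) of box2 below -3 m) or (value of joint selector above 1.9244 rad and height (world z) of box3 below -3 m) or (value of joint selector above 1.9244 rad and height (world z) of box4 below -3 m) or (value of joint selector above 1.9244 rad and height (world z) of box5 below -3 m) or (value of joint selector above 1.4008 rad and height (world z) of each of box1, box2 below -3 m) or (value of joint selector above 1.4008 rad and height (world z) of each of box1, box3 below -3 m) or (value of joint selector above 1.4008 rad and height (world z) of each of box1, box4 below -3 m) or (value of joint selector above 1.4008 rad and height (world z) of each of box1, box5 below -3 m) or (value of joint selector above 1.4008 rad and height (world z) of each of box2, box3 below -3 m) or (value of joint selector above 1.4008 rad and height (world z) of each of box2, box4 below -3 m) or (value of joint selector above 1.4008 rad and height (world z) of each of box2, box5 below -3 m) or (value of joint selector above 1.4008 rad and height (world z) of each of box3, box4 below -3 m) or (value of joint selector above 1.4008 rad and height (world z) of each of box3, box5 below -3 m) or (value of joint selector above 1.4008 rad and height (world z) of each of box4, box5 below -3 m)) and value of joint selector below 2.78799 rad and (value of joint selector below 2.2644 rad or height (world z) of box1 above -3 m) and (value of joint selector below 2.2644 rad or height (world z) of box2 above -3 m) and (value of joint selector below 2.2644 rad or height (world z) of box3 above -3 m) and (value of joint selector below 2.2644 rad or height (world z) of box4 above -3 m) and (value of joint selector below 2.2644 rad or height (world z) of box5 above -3 m) and (value of joint selector below 1.7408 rad or height (world z) of any of box1, box2 above -3 m) and (value of joint selector below 1.7408 rad or height (world z) of any of box1, box3 above -3 m) and (value of joint selector below 1.7408 rad or height (world z) of any of box1, box4 above -3 m) and (value of joint selector below 1.7408 rad or height (world z) of any of box1, box5 above -3 m) and (value of joint selector below 1.7408 rad or height (world z) of any of box2, box3 above -3 m) and (value of joint selector below 1.7408 rad or height (world z) of any of box2, box4 above -3 m) and (value of joint selector below 1.7408 rad or height (world z) of any of box2, box5 above -3 m) and (value of joint selector below 1.7408 rad or height (world z) of any of box3, box4 above -3 m) and (value of joint selector below 1.7408 rad or height (world z) of any of box3, box5 above -3 m) and (value of joint selector below 1.7408 rad or height (world z) of any of box4, box5 above -3 m) and velocity of joint selector between -0.1 and 0.1 rad/s), for 0.4 s.
3. the test button is pressed in with the selector at that click ((value of joint selector above 2.44799 rad or (value of joint selector above 1.9244 rad and height (world z) of box1 below -3 m) or (value of joint selector above 1.9244 rad and height (world z) of box2 below -3 m) or (value of joint selector above 1.9244 rad and height (world z) of box3 below -3 m) or (value of joint selector above 1.9244 rad and height (world z) of box4 below -3 m) or (value of joint selector above 1.9244 rad and height (world z) of box5 below -3 m) or (value of joint selector above 1.4008 rad and height (world z) of each of box1, box2 below -3 m) or (value of joint selector above 1.4008 rad and height (world z) of each of box1, box3 below -3 m) or (value of joint selector above 1.4008 rad and height (world z) of each of box1, box4 below -3 m) or (value of joint selector above 1.4008 rad and height (world z) of each of box1, box5 below -3 m) or (value of joint selector above 1.4008 rad and height (world z) of each of box2, box3 below -3 m) or (value of joint selector above 1.4008 rad and height (world z) of each of box2, box4 below -3 m) or (value of joint selector above 1.4008 rad and height (world z) of each of box2, box5 below -3 m) or (value of joint selector above 1.4008 rad and height (world z) of each of box3, box4 below -3 m) or (value of joint selector above 1.4008 rad and height (world z) of each of box3, box5 below -3 m) or (value of joint selector above 1.4008 rad and height (world z) of each of box4, box5 below -3 m)) and value of joint selector below 2.78799 rad and (value of joint selector below 2.2644 rad or height (world z) of box1 above -3 m) and (value of joint selector below 2.2644 rad or height (world z) of box2 above -3 m) and (value of joint selector below 2.2644 rad or height (world z) of box3 above -3 m) and (value of joint selector below 2.2644 rad or height (world z) of box4 above -3 m) and (value of joint selector below 2.2644 rad or height (world z) of box5 above -3 m) and (value of joint selector below 1.7408 rad or height (world z) of any of box1, box2 above -3 m) and (value of joint selector below 1.7408 rad or height (world z) of any of box1, box3 above -3 m) and (value of joint selector below 1.7408 rad or height (world z) of any of box1, box4 above -3 m) and (value of joint selector below 1.7408 rad or height (world z) of any of box1, box5 above -3 m) and (value of joint selector below 1.7408 rad or height (world z) of any of box2, box3 above -3 m) and (value of joint selector below 1.7408 rad or height (world z) of any of box2, box4 above -3 m) and (value of joint selector below 1.7408 rad or height (world z) of any of box2, box5 above -3 m) and (value of joint selector below 1.7408 rad or height (world z) of any of box3, box4 above -3 m) and (value of joint selector below 1.7408 rad or height (world z) of any of box3, box5 above -3 m) and (value of joint selector below 1.7408 rad or height (world z) of any of box4, box5 above -3 m) and value of joint test_button above 0.0045 m), for 0.05 s.
4. the selector is back at off (value of joint selector below 0.15 rad), for 0.3 s.
At the end, for the whole second after the job is handed in: Every box that is there stands upright with a cover seated on it: centred within 8 mm, its disc down on the rim (origin 38.5 to 45 mm above the box's underside), tilted less than 0.06 rad, at rest; the selector is within 0.15 rad of off and the button is out (((horizontal distance between cover1 and box1 below 0.008 m and z of cover1 in the frame of box1 between 0.0385 and 0.045 m and angle between each of cover1, box1's own z axis and vertical below 0.06 rad and linear speed of cover1 below 0.02 m/s) or (horizontal distance between cover2 and box1 below 0.008 m and z of cover2 in the frame of box1 between 0.0385 and 0.045 m and angle between each of cover2, box1's own z axis and vertical below 0.06 rad and linear speed of cover2 below 0.02 m/s) or (horizontal distance between cover3 and box1 below 0.008 m and z of cover3 in the frame of box1 between 0.0385 and 0.045 m and angle between each of cover3, box1's own z axis and vertical below 0.06 rad and linear speed of cover3 below 0.02 m/s) or (horizontal distance between cover4 and box1 below 0.008 m and z of cover4 in the frame of box1 between 0.0385 and 0.045 m and angle between each of cover4, box1's own z axis and vertical below 0.06 rad and linear speed of cover4 below 0.02 m/s) or (horizontal distance between cover5 and box1 below 0.008 m and z of cover5 in the frame of box1 between 0.0385 and 0.045 m and angle between each of cover5, box1's own z axis and vertical below 0.06 rad and linear speed of cover5 below 0.02 m/s)) and ((horizontal distance between cover1 and box2 below 0.008 m and z of cover1 in the frame of box2 between 0.0385 and 0.045 m and angle between each of cover1, box2's own z axis and vertical below 0.06 rad and linear speed of cover1 below 0.02 m/s) or (horizontal distance between cover2 and box2 below 0.008 m and z of cover2 in the frame of box2 between 0.0385 and 0.045 m and angle between each of cover2, box2's own z axis and vertical below 0.06 rad and linear speed of cover2 below 0.02 m/s) or (horizontal distance between cover3 and box2 below 0.008 m and z of cover3 in the frame of box2 between 0.0385 and 0.045 m and angle between each of cover3, box2's own z axis and vertical below 0.06 rad and linear speed of cover3 below 0.02 m/s) or (horizontal distance between cover4 and box2 below 0.008 m and z of cover4 in the frame of box2 between 0.0385 and 0.045 m and angle between each of cover4, box2's own z axis and vertical below 0.06 rad and linear speed of cover4 below 0.02 m/s) or (horizontal distance between cover5 and box2 below 0.008 m and z of cover5 in the frame of box2 between 0.0385 and 0.045 m and angle between each of cover5, box2's own z axis and vertical below 0.06 rad and linear speed of cover5 below 0.02 m/s)) and ((horizontal distance between cover1 and box3 below 0.008 m and z of cover1 in the frame of box3 between 0.0385 and 0.045 m and angle between each of cover1, box3's own z axis and vertical below 0.06 rad and linear speed of cover1 below 0.02 m/s) or (horizontal distance between cover2 and box3 below 0.008 m and z of cover2 in the frame of box3 between 0.0385 and 0.045 m and angle between each of cover2, box3's own z axis and vertical below 0.06 rad and linear speed of cover2 below 0.02 m/s) or (horizontal distance between cover3 and box3 below 0.008 m and z of cover3 in the frame of box3 between 0.0385 and 0.045 m and angle between each of cover3, box3's own z axis and vertical below 0.06 rad and linear speed of cover3 below 0.02 m/s) or (horizontal distance between cover4 and box3 below 0.008 m and z of cover4 in the frame of box3 between 0.0385 and 0.045 m and angle between each of cover4, box3's own z axis and vertical below 0.06 rad and linear speed of cover4 below 0.02 m/s) or (horizontal distance between cover5 and box3 below 0.008 m and z of cover5 in the frame of box3 between 0.0385 and 0.045 m and angle between each of cover5, box3's own z axis and vertical below 0.06 rad and linear speed of cover5 below 0.02 m/s)) and ((horizontal distance between cover1 and box4 below 0.008 m and z of cover1 in the frame of box4 between 0.0385 and 0.045 m and angle between each of cover1, box4's own z axis and vertical below 0.06 rad and linear speed of cover1 below 0.02 m/s) or (horizontal distance between cover2 and box4 below 0.008 m and z of cover2 in the frame of box4 between 0.0385 and 0.045 m and angle between each of cover2, box4's own z axis and vertical below 0.06 rad and linear speed of cover2 below 0.02 m/s) or (horizontal distance between cover3 and box4 below 0.008 m and z of cover3 in the frame of box4 between 0.0385 and 0.045 m and angle between each of cover3, box4's own z axis and vertical below 0.06 rad and linear speed of cover3 below 0.02 m/s) or (horizontal distance between cover4 and box4 below 0.008 m and z of cover4 in the frame of box4 between 0.0385 and 0.045 m and angle between each of cover4, box4's own z axis and vertical below 0.06 rad and linear speed of cover4 below 0.02 m/s) or (horizontal distance between cover5 and box4 below 0.008 m and z of cover5 in the frame of box4 between 0.0385 and 0.045 m and angle between each of cover5, box4's own z axis and vertical below 0.06 rad and linear speed of cover5 below 0.02 m/s)) and ((horizontal distance between cover1 and box5 below 0.008 m and z of cover1 in the frame of box5 between 0.0385 and 0.045 m and angle between each of cover1, box5's own z axis and vertical below 0.06 rad and linear speed of cover1 below 0.02 m/s) or (horizontal distance between cover2 and box5 below 0.008 m and z of cover2 in the frame of box5 between 0.0385 and 0.045 m and angle between each of cover2, box5's own z axis and vertical below 0.06 rad and linear speed of cover2 below 0.02 m/s) or (horizontal distance between cover3 and box5 below 0.008 m and z of cover3 in the frame of box5 between 0.0385 and 0.045 m and angle between each of cover3, box5's own z axis and vertical below 0.06 rad and linear speed of cover3 below 0.02 m/s) or (horizontal distance between cover4 and box5 below 0.008 m and z of cover4 in the frame of box5 between 0.0385 and 0.045 m and angle between each of cover4, box5's own z axis and vertical below 0.06 rad and linear speed of cover4 below 0.02 m/s) or (horizontal distance between cover5 and box5 below 0.008 m and z of cover5 in the frame of box5 between 0.0385 and 0.045 m and angle between each of cover5, box5's own z axis and vertical below 0.06 rad and linear speed of cover5 below 0.02 m/s)) and value of joint selector below 0.15 rad and value of joint test_button below 0.0015 m); the robot touches nothing.
It fails at once if a bystander is moved more than 6 cm (distance of any of tape, multimeter, screwdriver, terminals, gland, breaker from where it was at the start of the episode above 0.06 m).
It fails at once if the button is pressed while the selector is at off (value of joint test_button above 0.0045 m and value of joint selector below 0.3 rad).
Of box1, box2, box3, box4, box5 only 3 to 5 are there at a start; the rules pass over those that are not, and their reading is None.
At some moment in a run one of cover1, cover2, cover3, cover4, cover5, box1, box2, box3, box4, box5 may be knocked a few centimetres aside while the robot is not near it.
Once in a run the grip may slacken for a moment while it holds something.
It also fails if it takes over 210 s, if anything falls off the work surface, if the arm or the gripper's body presses on something with over 40 N, if the wrist force passes 120 N, or if a joint passes its speed limit or range.

## Working session

There is one attempt and no reset: what is moved stays moved. The work goes in short steps, Python scripts to look and compute and a tool call to move; the robot and the scene stay as the last step left them, time stands still between calls to the robot, and variables do not carry over. Pictures are saved under pics/ and viewed, at most 14 in all, crops included, and the job is handed in when it is done.

Besides the shell and the picture viewer there is one more tool, called in YAML: its name, and indented under it one key for each argument. carry_out: Moves the arm, as the interface text tells. Its arguments: {"type":"object","properties":{"plan":{"type":"array"},"gripper":{"type":"number"}},"required":["plan"]}

```bash
mkdir -p pics
python3 - <<'E'
from plant import bot
import cv2
print(bot.get_obs(), bot.grip_point_offset)
for n in ("top","side"):
    im=bot.capture(n); cv2.imwrite(f"pics/{n}0.png",im[:,:,::-1])
    m=bot.camera_model(n); print(n,m)
E
```

```text
{'time': 0.0, 'joint_positions': array([-1.44001829e+00,  3.42705146e-01,  1.52506754e+00,  5.81565742e-07,
        1.27535873e+00, -1.46031612e-01]), 'dq': array([-0.00075111,  0.00116376,  0.00163845, -0.00014329,  0.0002202 ,
       -0.0003783 ]), 'tau': array([ 9.69883399e-05, -4.31234050e+01, -2.44217044e+01,  7.20440154e-02,
        5.61321003e-02, -1.31546972e-04]), 'tool_pos': array([ 143.42670334, -504.59322159,  226.03644111]), 'tcp_rot': array([-3.14007035e+00, -2.24460699e-04,  2.76809305e-01]), 'contact_force': array([-0.11915012,  0.35051468, -0.53765006]), 'moment': array([0.03353185, 0.03643671, 0.0212698 ]), 'finger_force': 0.0, 'grip_width': 91.86291440585936} 18.8
top {'camera_matrix': array([[520.08931922,   0.        , 315.1373262 ],
       [  0.        , 520.08931922, 191.59110488],
       [  0.        ,   0.        ,   1.        ]]), 'R': array([[ 9.57309270e-04, -9.99999484e-01, -3.40047890e-04],
       [-9.82917187e-01, -8.78371640e-04, -1.84046275e-01],
       [ 1.84045881e-01,  5.10428121e-04, -9.82917521e-01]]), 't': array([  27.06908846,  478.53127048, 1557.7824922 ])}
side {'camera_matrix': array([[397.99425183,   0.        , 311.09717527],
       [  0.        , 397.99425183, 195.89355208],
       [  0.        ,   0.        ,   1.        ]]), 'R': array([[-0.99161753, -0.1291936 ,  0.00192024],
       [-0.07131469,  0.53485771, -0.84192722],
       [ 0.10774455, -0.83500673, -0.53958768]]), 't': array([ 486.1054356 ,   98.2490924 , 1256.64007693])}
```

View pics/top0.png

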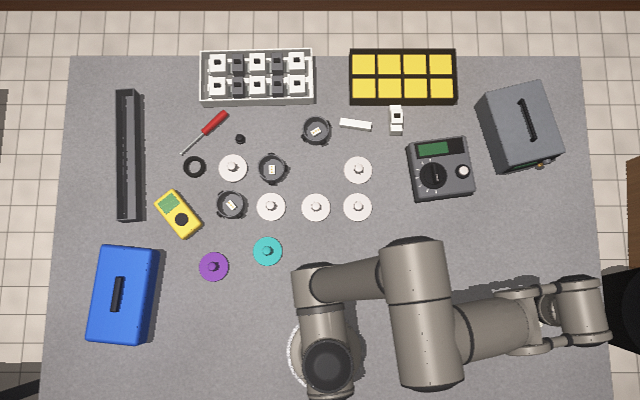

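View pics/side0.png

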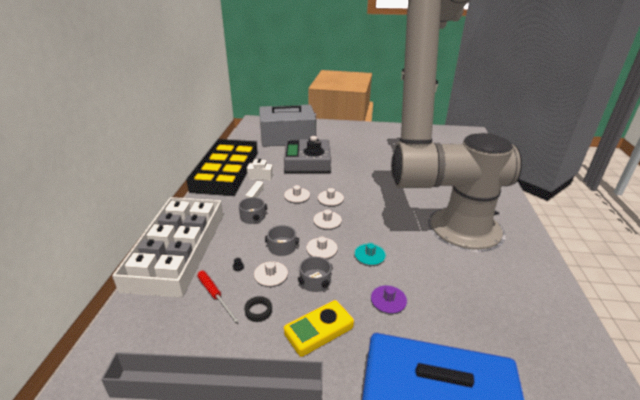

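The top view shows three open boxes at (317,130), (272,169) and (231,205). Five white covers sit at (232,167), (271,207), (316,207), (358,207) and (358,170). The things that could be mistaken for covers are purple (214,266) and turquoise (267,251), so I skip those. The other lookalikes are the tape (194,167) and the tester knob (432,175). The tester is at (440,168), with its white button at (463,171). The side view agrees: three boxes and five white covers. The arm hides a small patch, which I'll recheck once it has moved.

```bash
cat > h.py <<'E'
from plant import bot
import cv2, numpy as np
def cast(m,uv,z):
    uv=np.atleast_2d(np.array(uv,float)); K,R,t=m["camera_matrix"],m["R"],np.array(m["t"])
    d=(R.T@np.linalg.inv(K)@np.c_[uv,np.ones(len(uv))].T).T; c=-R.T@t
    return c+d*((z-c[2])/d[:,2])[:,None]
def blobs(im,lo,hi,amin,amax):
    hsv=cv2.cvtColor(im,cv2.COLOR_RGB2HSV); mk=cv2.inRange(hsv,np.array(lo),np.array(hi))
    cs,_=cv2.findContours(mk,cv2.RETR_EXTERNAL,cv2.CHAIN_APPROX_NONE)
    return [c for c in cs if amin<cv2.contourArea(c)<amax]
def circ(m,c,z):
    """contour onto plane z, enclosing circle there"""
    P=cast(m,c[:,0,:],z)[:,:2].astype(np.float32); (x,y),r=cv2.minEnclosingCircle(P); return x,y,2*r
def save(im,n,box=None,s=1):
    if box: u0,v0,u1,v1=box; im=im[v0:v1,u0:u1]
    cv2.imwrite(f"pics/{n}.png",cv2.resize(im[:,:,::-1],None,fx=s,fy=s,interpolation=cv2.INTER_CUBIC))
E
python3 - <<'E'
from h import *
im=bot.capture("top"); m=bot.camera_model("top")
for c in blobs(im,(0,0,165),(180,50,255),100,1500):
    print("white",[round(v) for v in cv2.minEnclosingCircle(c)[0]],cv2.contourArea(c),np.round(circ(m,c,13),1))
for c in blobs(im,(0,0,0),(180,120,95),200,1500):
    u=cv2.minEnclosingCircle(c)[0]
    print("dark",np.round(u),cv2.contourArea(c),np.round(circ(m,c,50),1))
print("refs box px->xy z50",np.round(cast(m,[(317,130),(272,169),(231,205)],50)[:,:2]))
print("tester knob, button z~100/75",np.round(cast(m,[(433,175),(463,171)],90)))
save(im,"crop1",(150,80,490,290),2.3)
w=bot.camera_model("wrist"); print(w["camera_matrix"][0,0],-w["R"].T@w["t"],w["R"])
E
```

```text
white [626, 386] 647.5 [ -95.6 -883.2  102.6]
white [622, 358] 562.5 [ -15.  -883.9  109.2]
white [22, 352] 723.0 [ -1.  901.9 135.9]
white [22, 328] 1189.5 [ 68.  907.  156.2]
white [320, 326] 236.5 [76.2 12.5 76.6]
white [426, 344] 1129.5 [  24.5 -302.9  236.7]
white [584, 312] 349.5 [ 117.8 -781.8  122.6]
white [24, 300] 1217.5 [154.1 909.1 166.3]
white [614, 264] 149.5 [ 259.7 -887.8   91.6]
white [414, 272] 933.0 [ 236.7 -276.5  176.3]
white [612, 244] 709.5 [ 316.4 -890.8  121.7]
white [613, 142] 1161.0 [ 648.4 -928.8  184.5]
white [34, 89] 1323.5 [814.  949.6 232.2]
white [632, 22] 271.0 [ 1064.6 -1035.7    90.4]
dark [ 20. 385.] 1044.5 [-87.9 878.7 137.5]
dark [428. 355.] 233.0 [  -3.6 -297.8  244. ]
dark [116. 294.] 222.0 [168.7 615.3 102.1]
dark [154. 296.] 492.5 [166.4 503.8 271.9]
dark [410. 244.] 205.5 [ 317.1 -257.   168.2]
dark [433. 175.] 560.0 [ 529.7 -336.3   86.7]
dark [194. 166.] 355.5 [557.8 401.7  71.3]
dark [273. 169.] 232.0 [548.9 160.7 104.9]
dark [439. 170.] 401.0 [ 543.8 -353.7  248.5]
dark [439. 148.] 740.5 [ 619.9 -359.5  158.6]
dark [528. 120.] 243.0 [ 709.7 -641.3  144.7]
dark [518. 130.] 1365.0 [ 670.4 -602.7  309.5]
dark [304.   0.] 551.0 [1120.1   65.1 2004.7]
refs box px->xy z50 [[674.  22.]
 [548. 161.]
 [436. 285.]]
tester knob, button z~100/75 [[ 521. -327.   90.]
 [ 533. -418.   90.]]
347.9647759599946 [ 218.77212913 -483.60853701  383.14771774] [[ 2.72789731e-01 -9.62073664e-01  1.66798837e-04]
 [-9.21286173e-01 -2.61174748e-01  2.88131114e-01]
 [-2.77159792e-01 -7.87528783e-02 -9.57590953e-01]]
```

View pics/crop1.png

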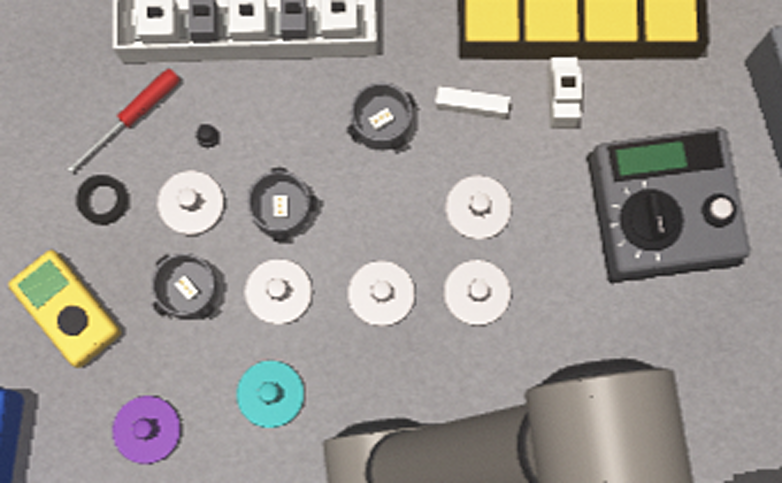

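The crop confirms that the white discs with grip knobs are the covers. The knob mark points down to off, at about crop (660,225). I'll use the three rightmost covers, which are clear of clutter. Next I get rough centres and set out.

Run:
```python
from h import *
im=bot.capture("top"); m=bot.camera_model("top")
print(im[207,325],im[190,300],im[212,358])
for c in blobs(im,(0,0,195),(180,60,255),300,1500):
    p=circ(m,c,13)
    if 200<p[0]<750: print("white",np.round(cv2.minEnclosingCircle(c)[0]),cv2.contourArea(c),np.round(p,1))
```

```text
[241 236 233] [169 164 164] [243 237 233]
white [ 40. 272.] 447.0 [232.4 867.6  94.1]
white [ 16. 272.] 606.5 [233.1 940.2 106.6]
white [414. 272.] 378.5 [ 235.9 -273.9  169.5]
white [611. 246.] 585.5 [ 315.9 -883.4  105.9]
white [ 44. 246.] 440.0 [315.5 866.9  93.8]
white [ 20. 245.] 595.5 [316.8 939.7 106.1]
white [608. 219.] 554.0 [ 398.6 -883.4  104.9]
white [ 45. 218.] 436.0 [398.6 868.1  95.6]
white [ 22. 218.] 597.0 [399.2 940.8 107.5]
white [357. 207.] 600.0 [ 436.4 -103.1   90. ]
white [315. 207.] 600.5 [435.5  27.5  90.3]
white [270. 206.] 596.5 [438.  167.8  89.7]
white [606. 192.] 526.0 [ 482.5 -884.5  103.9]
white [ 48. 192.] 411.5 [482.2 868.   92.9]
white [ 24. 192.] 576.0 [481.8 940.  108.7]
white [358. 170.] 576.0 [ 555.5 -106.4   90.1]
white [602. 166.] 517.5 [ 567.  -884.   103.6]
white [ 50. 166.] 391.0 [564.8 867.   92.7]
white [ 27. 166.] 531.5 [564.2 940.7 105.9]
white [232. 168.] 576.5 [562.2 290.8  90.3]
white [626. 142.] 365.5 [ 648.5 -966.7  102.4]
white [600. 141.] 514.0 [ 648.4 -883.8  104.6]
white [ 52. 142.] 389.0 [646.9 868.3  94.1]
white [ 30. 142.] 535.0 [646.8 940.1 107.3]
white [624. 116.] 495.0 [ 730.4 -966.2  103.9]
white [598. 117.] 487.5 [ 731.  -884.2  104.3]
white [ 55. 116.] 378.0 [730.6 868.1  93.7]
white [ 32. 116.] 524.5 [730.  940.  106.6]
```

The covers measure 90 mm across on the z = 13 plane, which matches the 90 mm given. I go to the cover at (436,-103).

carry_out:
  plan:
    - {"tx":24,"ty":33,"tz":-5}
    - {"tx":27,"ty":37,"tz":-6}
    - {"tx":27,"ty":37,"tz":-6}
    - {"tx":27,"ty":37,"tz":-6}
    - {"tx":27,"ty":37,"tz":-6}
    - {"tx":27,"ty":37,"tz":-6}
    - {"tx":27,"ty":37,"tz":-6}
    - {"tx":27,"ty":37,"tz":-6}
    - {"tx":27,"ty":37,"tz":-6}
    - {"tx":27,"ty":37,"tz":-6}
    - {"tx":26,"ty":36,"tz":-6}
    - {}
  gripper: 0.2

```text
invalid input at $.plan[0]: expected keys tx, ty, tz, rx, ry, rz
```

Run:
```python
from h import *
o=bot.get_obs();print(o["time"],o["tool_pos"],o["tcp_rot"],o["grip_width"],o["joint_positions"])
m=bot.camera_model("wrist");im=bot.capture("wrist");save(im,"w1")
mt=bot.camera_model("top");it=bot.capture("top");save(it,"t1")
for n,mm,i in(("w",m,im),("t",mt,it)):
  for c in blobs(i,(0,0,195),(180,60,255),300,40000):
    p=circ(mm,c,13)
    if 85<p[2]<97: print(n,"white",np.round(p,1))
```

```text
0.2 [ 143.43465128 -504.81194034  226.32341233] [-3.14073703e+00 -1.20318990e-04  2.76769195e-01] 91.76599751227569 [-1.44005436e+00  3.42474801e-01  1.52458799e+00 -5.70950416e-06
  1.27539389e+00 -1.46025618e-01]
t white [ 68.1 867.7  93.7]
t white [150.2 866.8  95.2]
t white [232.4 867.6  94.1]
t white [315.5 866.9  93.8]
t white [398.6 868.1  95.6]
t white [ 436.4 -103.1   90. ]
t white [435.5  27.5  90.3]
t white [438.  167.4  90.4]
t white [482.2 868.   92.9]
t white [ 555.5 -106.4   90.1]
t white [564.8 867.   92.7]
t white [562.2 290.8  90.3]
t white [646.9 868.3  94.1]
t white [730.6 868.1  93.7]
t white [814.  869.   91.7]
t white [895.6 868.6  88.6]
```

View pics/w1.png

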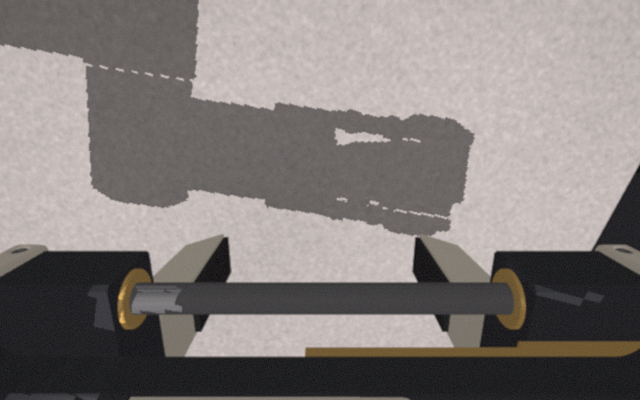

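View pics/t1.png

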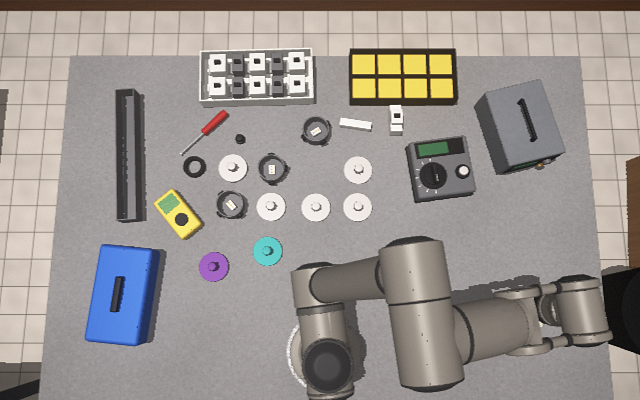

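The move was refused because every row needs all six keys. The wrist view shows only bare bench and the fingers at about (200,290) and (450,290); the top view hasn't changed. I'll send it again.

carry_out:
  plan:
    - {"tx":24,"ty":33,"tz":-5,"rx":0,"ry":0,"rz":0}
    - {"tx":27,"ty":37,"tz":-6,"rx":0,"ry":0,"rz":0}
    - {"tx":27,"ty":37,"tz":-6,"rx":0,"ry":0,"rz":0}
    - {"tx":27,"ty":37,"tz":-6,"rx":0,"ry":0,"rz":0}
    - {"tx":27,"ty":37,"tz":-6,"rx":0,"ry":0,"rz":0}
    - {"tx":27,"ty":37,"tz":-6,"rx":0,"ry":0,"rz":0}
    - {"tx":27,"ty":37,"tz":-6,"rx":0,"ry":0,"rz":0}
    - {"tx":27,"ty":37,"tz":-6,"rx":0,"ry":0,"rz":0}
    - {"tx":27,"ty":37,"tz":-6,"rx":0,"ry":0,"rz":0}
    - {"tx":27,"ty":37,"tz":-6,"rx":0,"ry":0,"rz":0}
    - {"tx":26,"ty":36,"tz":-6,"rx":0,"ry":0,"rz":0}
    - {"tx":0,"ty":0,"tz":0,"rx":0,"ry":0,"rz":0}
  gripper: 0.2

```text
time: 1.5
tool_pos: [438.3, -99.0, 161.1]
tcp_rot: [-3.14, -0.0, 0.283]
contact_force: [-0.2, -0.5, 0.2]
grip_width: 73.9
finger_force: 0.0
```

Run:
```python
from h import *
o=bot.get_obs();m=bot.camera_model("wrist");im=bot.capture("wrist");save(im,"w2")
o=bot.get_obs();print(o["time"],o["tool_pos"],o["tcp_rot"],o["joint_positions"])
mt=bot.camera_model("top");it=bot.capture("top");save(it,"t2")
for n,mm,i in(("w",m,im),("t",mt,it)):
  for c in blobs(i,(0,0,195),(180,60,255),200,60000):
    p=circ(mm,c,13)
    if (85<p[2]<100 or n=="w") and abs(p[1])<500: print(n,"white",np.round(p,1))
```

```text
1.55 [ 437.23770548 -100.82985372  161.31727523] [-3.14110708e+00  5.40116474e-04  2.81779559e-01] [-3.97770136e-01  2.74832154e-01  1.82164098e+00  4.42265796e-05
  1.04584481e+00  8.91224584e-01]
w white [465.8 -93.4  64.4]
w white [436.5  28.8  89.1]
w white [439.1 168.   88.9]
w white [ 555.9 -104.4   89.4]
t white [438.  167.4  90.5]
t white [562.2 291.1  90.8]
t white [ 993.8 -386.7   88.9]
t white [ 994.3 -304.6   88.1]
t white [ 994.6 -221.8   88.4]
t white [ 994.8 -138.9   88.8]
```

View pics/w2.png

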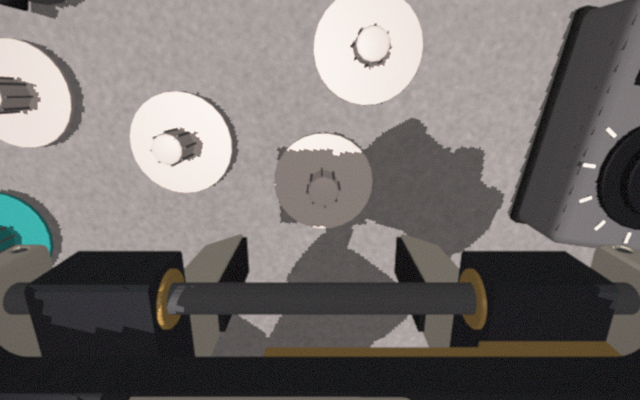

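The wrist view shows the target cover at (323,180), right below the gripper, and agrees with the top view within 2 mm. I descend.

carry_out:
  plan:
    - {"tx":0,"ty":0,"tz":-36,"rx":0,"ry":0,"rz":0}
    - {"tx":0,"ty":0,"tz":-36,"rx":0,"ry":0,"rz":0}
    - {"tx":0,"ty":0,"tz":-36,"rx":0,"ry":0,"rz":0}
    - {"tx":0,"ty":0,"tz":-22,"rx":0,"ry":0,"rz":0}
    - {"tx":0,"ty":0,"tz":-14,"rx":0,"ry":0,"rz":0}
    - {"tx":0,"ty":0,"tz":0,"rx":0,"ry":0,"rz":0}
    - {"tx":0,"ty":0,"tz":0,"rx":0,"ry":0,"rz":0}

```text
time: 2.3
tool_pos: [436.4, -104.1, 18.2]
tcp_rot: [3.141, -0.0, 0.275]
contact_force: [1.2, -0.1, -0.6]
grip_width: 73.3
finger_force: 0.0
```

carry_out:
  plan:
    - {"tx":0,"ty":0,"tz":0,"rx":0,"ry":0,"rz":0}
    - {"tx":0,"ty":0,"tz":0,"rx":0,"ry":0,"rz":0}
    - {"tx":0,"ty":0,"tz":0,"rx":0,"ry":0,"rz":0}
    - {"tx":0,"ty":0,"tz":0,"rx":0,"ry":0,"rz":0}
    - {"tx":0,"ty":0,"tz":0,"rx":0,"ry":0,"rz":0}
    - {"tx":0,"ty":0,"tz":0,"rx":0,"ry":0,"rz":0}
    - {"tx":0,"ty":0,"tz":0,"rx":0,"ry":0,"rz":0}
  gripper: 1

```text
time: 3.0
tool_pos: [436.4, -102.9, 17.8]
tcp_rot: [-3.141, 0.0, 0.277]
contact_force: [-0.8, 0.1, 1.3]
grip_width: 25.3
finger_force: 30.0
```

Gripped: 25.3 mm opening for the 26 mm knob. I lift and carry towards box3.

carry_out:
  plan:
    - {"tx":0,"ty":0,"tz":25,"rx":0,"ry":0,"rz":0}
    - {"tx":0,"ty":0,"tz":45,"rx":0,"ry":0,"rz":0}
    - {"tx":0,"ty":10,"tz":45,"rx":0,"ry":0,"rz":0}
    - {"tx":0,"ty":40,"tz":15,"rx":0,"ry":0,"rz":0}
    - {"tx":0,"ty":45,"tz":0,"rx":0,"ry":0,"rz":0}
    - {"tx":0,"ty":45,"tz":0,"rx":0,"ry":0,"rz":0}
    - {"tx":0,"ty":45,"tz":0,"rx":0,"ry":0,"rz":0}
    - {"tx":0,"ty":45,"tz":0,"rx":0,"ry":0,"rz":0}
    - {"tx":0,"ty":45,"tz":0,"rx":0,"ry":0,"rz":0}
    - {"tx":0,"ty":45,"tz":0,"rx":0,"ry":0,"rz":0}
    - {"tx":0,"ty":25,"tz":0,"rx":0,"ry":0,"rz":0}
    - {"tx":0,"ty":0,"tz":0,"rx":0,"ry":0,"rz":0}

```text
time: 4.2
tool_pos: [435.9, 244.8, 147.3]
tcp_rot: [-3.141, 0.0, 0.281]
contact_force: [-0.2, 0.0, -2.0]
grip_width: 25.4
finger_force: 30.0
```

Run:
```python
from h import *
o=bot.get_obs();print(o["time"],o["tool_pos"],o["tcp_rot"],o["grip_width"])
m=bot.camera_model("wrist");im=bot.capture("wrist")
t0=cv2.imread("pics/top0.png")[:,:,::-1]
tiles=[cv2.resize(t0[v-22:v+22,u-22:u+22],(264,264),interpolation=cv2.INTER_CUBIC) for u,v in((317,130),(272,169),(231,205))]
save(np.vstack([np.hstack(tiles),cv2.resize(im,(792,495))[:330]]),"mix1")
np.save("w3.npy",im); np.savez("w3m.npz",**{k:np.array(v) for k,v in m.items()})
```

```text
4.2 [435.89475148 244.82789567 147.32744572] [-3.14104517e+00  1.55778173e-04  2.80835880e-01] 25.36079374971197
```

View pics/mix1.png

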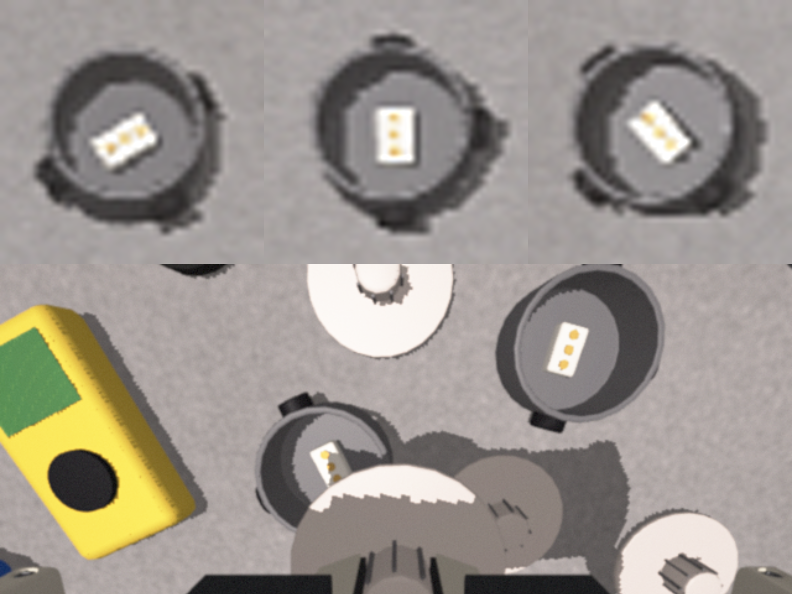

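The tiles show box rims with mouth centres near top-view px (316,129), (271,168) and (230,203.5). The wrist view shows box2 whole and box3 partly behind the held cover. I'll rectify onto the rim plane and let Hough find the 84/76 mm circles.

```bash
cat >> h.py <<'E'
def rim(m,im,x,y,z=50,w=80,r=(36,44)):
    """bench patch around x,y on plane z at 0.5 mm/px (rows -x, cols -y), Hough circles -> [x,y,r] mm"""
    c=np.array([[x+w,y+w],[x+w,y-w],[x-w,y-w],[x-w,y+w]],float)
    X=np.c_[c,np.full(4,z)]@m["R"].T+m["t"]; p=X@m["camera_matrix"].T; p=p[:,:2]/p[:,2:]
    H=cv2.getPerspectiveTransform(p.astype(np.float32),np.float32([[0,0],[4*w,0],[4*w,4*w],[0,4*w]])/1.0*0.5*1)
    g=cv2.GaussianBlur(cv2.cvtColor(cv2.warpPerspective(im,H,(2*w,2*w)),cv2.COLOR_RGB2GRAY),(3,3),0)
    h=cv2.HoughCircles(g,cv2.HOUGH_GRADIENT_ALT,1,8,param1=80,param2=0.4,minRadius=r[0],maxRadius=r[1])
    if h is None: return g,[]
    return g,[(round(float(x+w-q[1]),1),round(float(y+w-q[0]),1),round(float(q[2]),1)) for q in h.reshape(-1,h.shape[-1])[:4]]
E
python3 - <<'E'
from h import *
t0=cv2.imread("pics/top0.png")[:,:,::-1].copy(); mt=bot.camera_model("top")
w=np.load("w3.npy"); mw=dict(np.load("w3m.npz"))
for k,(u,v) in enumerate([(316.3,129),(271.3,168),(230.2,203.5)]):
    p=cast(mt,(u,v),50)[0]; print("box",k+1,np.round(p[:2],1),"top",rim(mt,t0,*p[:2])[1],"wrist",rim(mw,w,*p[:2])[1])
for px in [(590/1.2375,(343-264)/1.2375)]: print(np.round(cast(mw,px,50),1))
E
```

```text
box 1 [677.4  24. ] top [(680.4, 28.0, 39.7), (664.4, 25.0, 39.2)] wrist []
box 2 [551.6 163.3] top [(555.6, 167.3, 39.3)] wrist [(556.6, 167.3, 39.9)]
box 3 [440.2 287.1] top [(442.2, 292.1, 39.7)] wrist [(443.2, 295.1, 39.1)]
[[557.7 168.7  50. ]]
```

Run:
```python
from h import *
t0=cv2.imread("pics/top0.png")[:,:,::-1].copy(); mt=bot.camera_model("top")
w=np.load("w3.npy"); mw=dict(np.load("w3m.npz"))
for x,y in((435.5,27.5),(438,167.5),(562,291)): print(rim(mt,t0,x,y,13,r=(42,47))[1],rim(mt,t0,x-4,y+3,13,r=(42,47))[1],rim(mw,w,x,y,13,r=(42,47))[1])
for x,y in((677,24),(685,30),(545,160),(560,170),(438,288),(445,297)): print(rim(mt,t0,x,y)[1],rim(mw,w,x,y)[1])
```

```text
[(435.5, 26.5, 44.4)] [(435.5, 26.5, 44.4)] [(434.5, 30.5, 45.3)]
[(439.0, 166.5, 44.3)] [(439.0, 166.5, 44.3)] [(441.0, 171.5, 44.1)]
[(560.0, 291.0, 44.7)] [(560.0, 291.0, 44.7)] [(561.0, 293.0, 43.7)]
[(682.0, 27.0, 40.5)] []
[(682.0, 27.0, 40.5)] []
[(557.0, 165.0, 40.4)] [(555.0, 168.0, 39.7)]
[(557.0, 165.0, 40.4)] [(555.0, 168.0, 39.7)]
[(442.0, 292.0, 39.8), (437.0, 273.0, 39.8)] [(444.0, 293.0, 40.0)]
[(442.0, 292.0, 39.8), (437.0, 273.0, 39.8)] [(444.0, 293.0, 40.0)]
```

Both views put box3 at about (442,291.5) and the rim radius at about 40 mm. I move over it and go down to just above the rim.

carry_out:
  plan:
    - {"tx":3,"ty":25,"tz":0,"rx":0,"ry":0,"rz":0}
    - {"tx":3,"ty":24,"tz":0,"rx":0,"ry":0,"rz":0}
    - {"tx":0,"ty":0,"tz":-20,"rx":0,"ry":0,"rz":0}
    - {"tx":0,"ty":0,"tz":-30,"rx":0,"ry":0,"rz":0}
    - {"tx":0,"ty":0,"tz":-15,"rx":0,"ry":0,"rz":0}
    - {"tx":0,"ty":0,"tz":-8,"rx":0,"ry":0,"rz":0}
    - {"tx":0,"ty":0,"tz":0,"rx":0,"ry":0,"rz":0}
    - {"tx":0,"ty":0,"tz":0,"rx":0,"ry":0,"rz":0}

```text
time: 5.05
tool_pos: [443.1, 290.6, 75.4]
tcp_rot: [3.142, -0.001, 0.276]
contact_force: [0.5, 0.8, -2.0]
grip_width: 25.1
finger_force: 30.0
```

Run:
```python
from h import *
o=bot.get_obs();print(o["time"],o["tool_pos"],o["tcp_rot"],o["grip_width"],o["contact_force"])
save(bot.capture("side"),"s1",(230,180,430,330),4)
```

```text
5.05 [443.1156363  290.63621919  75.40789817] [ 3.14154034e+00 -9.82717684e-04  2.76095977e-01] 25.1346318648849 [ 0.49656612  0.77041901 -1.98440153]
```

View pics/s1.png

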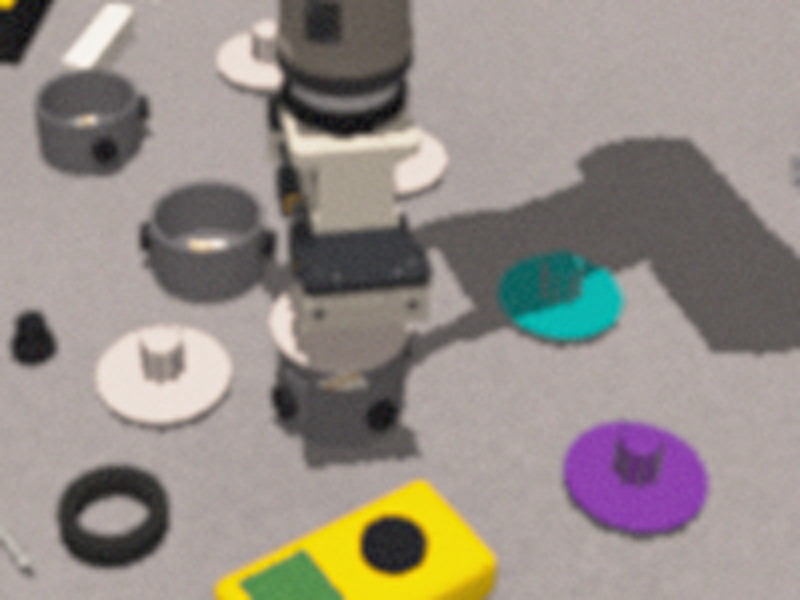

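The crop shows the held cover centred over box3's mouth at (340,360). I lower it.

carry_out:
  plan:
    - {"tx":-1,"ty":1,"tz":-5,"rx":0,"ry":0,"rz":0}
    - {"tx":0,"ty":0,"tz":-4,"rx":0,"ry":0,"rz":0}
    - {"tx":0,"ty":0,"tz":-4,"rx":0,"ry":0,"rz":0}
    - {"tx":0,"ty":0,"tz":-2,"rx":0,"ry":0,"rz":0}
    - {"tx":0,"ty":0,"tz":-1,"rx":0,"ry":0,"rz":0}
    - {"tx":0,"ty":0,"tz":0,"rx":0,"ry":0,"rz":0}

```text
time: 5.7
tool_pos: [441.2, 291.9, 59.7]
tcp_rot: [3.141, 0.0, 0.277]
contact_force: [-3.6, -2.7, 10.3]
grip_width: 25.2
finger_force: 30.0
```

Contact shows about 10 N up at TCP z 59.7, where full seating is expected at 59.8. I release and rise.

carry_out:
  plan:
    - {"tx":0,"ty":0,"tz":0,"rx":0,"ry":0,"rz":0}
    - {"tx":0,"ty":0,"tz":0,"rx":0,"ry":0,"rz":0}
    - {"tx":0,"ty":0,"tz":0,"rx":0,"ry":0,"rz":0}
    - {"tx":0,"ty":0,"tz":0,"rx":0,"ry":0,"rz":0}
    - {"tx":0,"ty":0,"tz":20,"rx":0,"ry":0,"rz":0}
    - {"tx":0,"ty":0,"tz":40,"rx":0,"ry":0,"rz":0}
    - {"tx":0,"ty":0,"tz":40,"rx":0,"ry":0,"rz":0}
    - {"tx":0,"ty":-45,"tz":0,"rx":0,"ry":0,"rz":0}
    - {"tx":0,"ty":-50,"tz":0,"rx":0,"ry":0,"rz":0}
    - {"tx":0,"ty":-50,"tz":0,"rx":0,"ry":0,"rz":0}
    - {"tx":0,"ty":-50,"tz":0,"rx":0,"ry":0,"rz":0}
  gripper: 0.25

```text
time: 6.8
tool_pos: [441.2, 95.4, 158.8]
tcp_rot: [3.141, -0.001, 0.278]
contact_force: [1.5, 0.5, 0.1]
grip_width: 68.8
finger_force: 0.0
```

Run:
```python
from h import *
o=bot.get_obs();print(o["time"],o["tool_pos"],o["grip_width"])
mt=bot.camera_model("top");it=bot.capture("top")
for c in blobs(it,(0,0,195),(180,60,255),200,2000):
    p=circ(mt,c,13)
    if 75<p[2]<110 and abs(p[1])<500 and p[0]<800: print("white z13",np.round(p,1),"z55",np.round(circ(mt,c,55),1))
for p in((681,27),(556.5,165.5)): print(rim(mt,it,*p)[1])
save(bot.capture("side"),"s2",(230,180,430,330),4)
```

```text
6.8 [441.19968934  95.38525841 158.83496529] 68.75286912008042
white z13 [448.6 296.9  92.3] z55 [441.7 289.8  89.9]
white z13 [ 556.1 -106.4   90.5] z55 [ 546.4 -102.9   88.1]
white z13 [562.2 291.1  90.8] z55 [552.3 284.2  88.4]
[(681.0, 28.0, 39.8)]
[]
```

On the z = 55 plane the seated cover reads 89.9 mm across, centred at (441.7,289.8): it is home. Next is the cover at (435.5,27.4).

carry_out:
  plan:
    - {"tx":-3,"ty":-40,"tz":0,"rx":0,"ry":0,"rz":0}
    - {"tx":-3,"ty":-30,"tz":-10,"rx":0,"ry":0,"rz":0}
    - {"tx":0,"ty":0,"tz":-36,"rx":0,"ry":0,"rz":0}
    - {"tx":0,"ty":0,"tz":-36,"rx":0,"ry":0,"rz":0}
    - {"tx":0,"ty":0,"tz":-30,"rx":0,"ry":0,"rz":0}
    - {"tx":0,"ty":0,"tz":-20,"rx":0,"ry":0,"rz":0}
    - {"tx":0,"ty":0,"tz":-9,"rx":0,"ry":0,"rz":0}
    - {"tx":0,"ty":0,"tz":0,"rx":0,"ry":0,"rz":0}
    - {"tx":0,"ty":0,"tz":0,"rx":0,"ry":0,"rz":0}

```text
time: 7.8
tool_pos: [436.1, 27.2, 18.3]
tcp_rot: [3.141, -0.001, 0.277]
contact_force: [0.7, 0.2, 0.4]
grip_width: 68.8
finger_force: 0.0
```

Run:
```python
from h import *
o=bot.get_obs();print(o["time"],o["tool_pos"],o["grip_width"],o["contact_force"])
mt=bot.camera_model("top");it=bot.capture("top")
for c in blobs(it,(0,0,195),(180,60,255),200,2000):
    p=circ(mt,c,13)
    if 75<p[2]<110 and abs(p[1])<500 and p[0]<800: print("white z13",np.round(p,1))
m=bot.camera_model("side");im=bot.capture("side")
for c in blobs(im,(0,0,185),(180,60,255),80,2000):
    p=circ(m,c,13)
    if 75<p[2]<120 and abs(p[1])<500 and 300<p[0]<800: print("side white z13",np.round(p,1))
```

```text
7.8 [436.10852726  27.16597796  18.34429317] 68.78768670117002 [0.71610453 0.22869289 0.43848607]
white z13 [438.  167.4  90.4]
white z13 [448.6 296.9  92.3]
white z13 [ 556.1 -106.4   90.5]
white z13 [562.2 291.1  90.8]
side white z13 [562.3 293.8  94.3]
side white z13 [ 557.  -112.5  114.4]
side white z13 [ 715.8 -122.5  116. ]
```

carry_out:
  plan:
    - {"tx":0,"ty":0,"tz":0,"rx":0,"ry":0,"rz":0}
    - {"tx":0,"ty":0,"tz":0,"rx":0,"ry":0,"rz":0}
    - {"tx":0,"ty":0,"tz":0,"rx":0,"ry":0,"rz":0}
    - {"tx":0,"ty":0,"tz":0,"rx":0,"ry":0,"rz":0}
    - {"tx":0,"ty":0,"tz":0,"rx":0,"ry":0,"rz":0}
    - {"tx":0,"ty":0,"tz":0,"rx":0,"ry":0,"rz":0}
  gripper: 1

```text
time: 8.5
tool_pos: [435.4, 27.1, 17.7]
tcp_rot: [-3.141, 0.0, 0.277]
contact_force: [-0.4, -2.1, 2.4]
grip_width: 25.5
finger_force: 19.8
```

carry_out:
  plan:
    - {"tx":0,"ty":0,"tz":15,"rx":0,"ry":0,"rz":0}
    - {"tx":0,"ty":0,"tz":40,"rx":0,"ry":0,"rz":0}
    - {"tx":10,"ty":0,"tz":40,"rx":0,"ry":0,"rz":0}
    - {"tx":35,"ty":0,"tz":10,"rx":0,"ry":0,"rz":0}
    - {"tx":40,"ty":0,"tz":0,"rx":0,"ry":0,"rz":0}
    - {"tx":40,"ty":0,"tz":0,"rx":0,"ry":0,"rz":0}
    - {"tx":35,"ty":0,"tz":0,"rx":0,"ry":0,"rz":0}
    - {"tx":10,"ty":0,"tz":0,"rx":0,"ry":0,"rz":0}
    - {"tx":0,"ty":0,"tz":0,"rx":0,"ry":0,"rz":0}

```text
time: 9.4
tool_pos: [606.3, 26.9, 121.7]
tcp_rot: [-3.141, 0.001, 0.277]
contact_force: [-0.4, -0.6, -1.8]
grip_width: 25.3
finger_force: 30.0
```

Run:
```python
from h import *
o=bot.get_obs();print(o["time"],o["tool_pos"],o["grip_width"],o["finger_force"])
m=bot.camera_model("wrist");im=bot.capture("wrist")
mt=bot.camera_model("top");it=bot.capture("top")
print("w",rim(m,im,681,27)[1],"t",rim(mt,it,681,27)[1])
print("box2 t",rim(mt,it,556,165)[1])
save(im,"w4")
```

```text
9.4 [606.25021076  26.9159949  121.65974874] 25.280502413076146 29.999607503414154
w [(683.0, 29.0, 39.8)] t [(721.0, 9.0, 39.7)]
box2 t [(555.0, 167.0, 39.0), (540.0, 161.0, 40.0)]
```

View pics/w4.png

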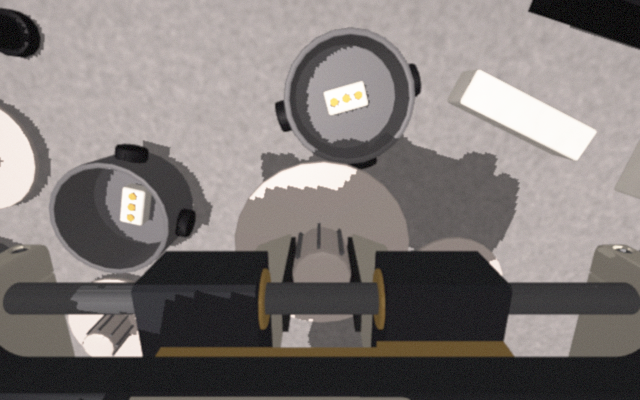

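The wrist view shows box1's rim at (350,95), which is (683,29); the top view gave (681,28). I go to (682,28) and lower.

carry_out:
  plan:
    - {"tx":35,"ty":1,"tz":0,"rx":0,"ry":0,"rz":0}
    - {"tx":32,"ty":0,"tz":0,"rx":0,"ry":0,"rz":0}
    - {"tx":10,"ty":0,"tz":-10,"rx":0,"ry":0,"rz":0}
    - {"tx":0,"ty":0,"tz":-20,"rx":0,"ry":0,"rz":0}
    - {"tx":0,"ty":0,"tz":-15,"rx":0,"ry":0,"rz":0}
    - {"tx":0,"ty":0,"tz":0,"rx":0,"ry":0,"rz":0}
    - {"tx":0,"ty":0,"tz":-6,"rx":0,"ry":0,"rz":0}
    - {"tx":0,"ty":0,"tz":-5,"rx":0,"ry":0,"rz":0}
    - {"tx":0,"ty":0,"tz":-4,"rx":0,"ry":0,"rz":0}
    - {"tx":0,"ty":0,"tz":-2,"rx":0,"ry":0,"rz":0}
    - {"tx":0,"ty":0,"tz":-1,"rx":0,"ry":0,"rz":0}
    - {"tx":0,"ty":0,"tz":0,"rx":0,"ry":0,"rz":0}

```text
time: 10.7
tool_pos: [682.6, 28.0, 59.9]
tcp_rot: [3.141, -0.0, 0.277]
contact_force: [0.1, -0.2, -0.9]
grip_width: 25.5
finger_force: 30.0
```

carry_out:
  plan:
    - {"tx":0,"ty":0,"tz":-1,"rx":0,"ry":0,"rz":0}
    - {"tx":0,"ty":0,"tz":0,"rx":0,"ry":0,"rz":0}

```text
time: 10.9
tool_pos: [682.7, 28.0, 59.8]
tcp_rot: [3.141, -0.001, 0.277]
contact_force: [-1.7, -0.3, 4.1]
grip_width: 25.4
finger_force: 30.0
```

carry_out:
  plan:
    - {"tx":0,"ty":0,"tz":0,"rx":0,"ry":0,"rz":0}
    - {"tx":0,"ty":0,"tz":0,"rx":0,"ry":0,"rz":0}
    - {"tx":0,"ty":0,"tz":0,"rx":0,"ry":0,"rz":0}
    - {"tx":0,"ty":0,"tz":0,"rx":0,"ry":0,"rz":0}
    - {"tx":0,"ty":0,"tz":20,"rx":0,"ry":0,"rz":0}
    - {"tx":0,"ty":0,"tz":40,"rx":0,"ry":0,"rz":0}
    - {"tx":0,"ty":0,"tz":20,"rx":0,"ry":0,"rz":0}
    - {"tx":-35,"ty":-30,"tz":0,"rx":0,"ry":0,"rz":0}
    - {"tx":-37,"ty":-30,"tz":0,"rx":0,"ry":0,"rz":0}
    - {"tx":-27,"ty":-37,"tz":0,"rx":0,"ry":0,"rz":0}
    - {"tx":-27,"ty":-37,"tz":0,"rx":0,"ry":0,"rz":0}
    - {"tx":0,"ty":0,"tz":0,"rx":0,"ry":0,"rz":0}
  gripper: 0.25

```text
time: 12.1
tool_pos: [553.7, -109.8, 138.9]
tcp_rot: [3.141, 0.002, 0.272]
contact_force: [-0.3, -0.2, -0.1]
grip_width: 69.1
finger_force: 0.0
```

Run:
```python
from h import *
o=bot.get_obs();print(o["time"],o["tool_pos"],o["grip_width"])
mt=bot.camera_model("top");it=bot.capture("top")
m=bot.camera_model("wrist");im=bot.capture("wrist")
for n,mm,i in(("t",mt,it),("w",m,im)):
  for c in blobs(i,(0,0,195),(180,60,255),200,40000):
    p=circ(mm,c,13)
    if 75<p[2]<115 and abs(p[1])<500 and p[0]<800: print(n,"white z13",np.round(p,1),"z55",np.round(circ(mm,c,55),1))
save(im,"w5"); save(bot.capture("side"),"s5",(215,150,375,270),5)
```

```text
12.1 [ 553.69678588 -109.82500064  138.9425648 ] 69.13913807386409
t white z13 [449.6 296.9  93.4] z55 [442.7 289.8  91. ]
t white z13 [562.2 291.1  90.8] z55 [552.3 284.2  88.4]
t white z13 [696.5  25.8  92.6] z55 [683.1  25.8  90.2]
w white z13 [487.3  34.7  76.6] z55 [508.6  16.7  65.2]
w white z13 [498.2 109.   91.1] z55 [517.9  79.9  77.6]
w white z13 [ 696.  -128.9   76.6] z55 [ 686.3 -122.7   65.2]
w white z13 [661.4  38.1  79.8] z55 [656.8  19.5  68. ]
```

View pics/s5.png

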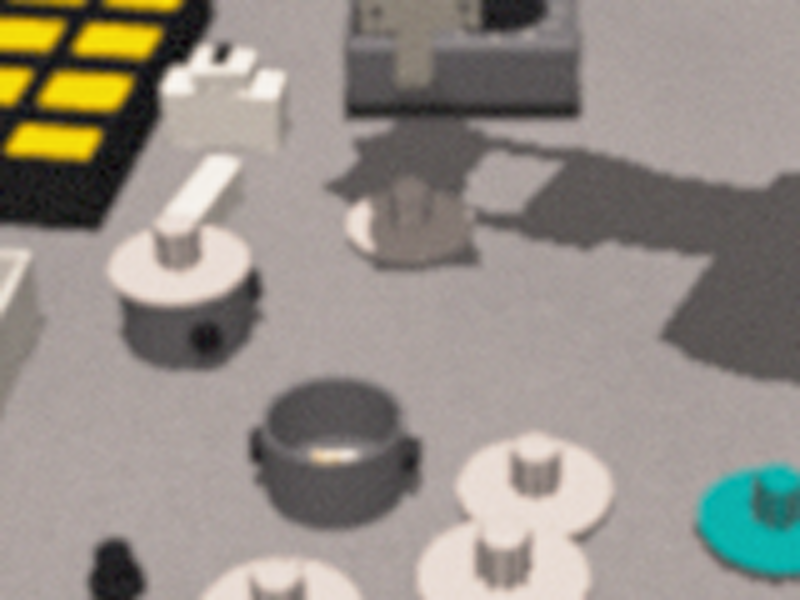

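Box1's cover is seated and level in the side crop (180,265), and reads 90.2 mm on the z = 55 plane. The next cover is still in place at (410,225) in that crop. I descend on it.

carry_out:
  plan:
    - {"tx":0,"ty":0,"tz":0,"rx":0,"ry":0,"rz":0}
    - {"tx":0,"ty":-1,"tz":-36,"rx":0,"ry":0,"rz":0}
    - {"tx":0,"ty":0,"tz":-36,"rx":0,"ry":0,"rz":0}
    - {"tx":0,"ty":0,"tz":-26,"rx":0,"ry":0,"rz":0}
    - {"tx":0,"ty":0,"tz":-15,"rx":0,"ry":0,"rz":0}
    - {"tx":0,"ty":0,"tz":-8,"rx":0,"ry":0,"rz":0}
    - {"tx":0,"ty":0,"tz":0,"rx":0,"ry":0,"rz":0}
    - {"tx":0,"ty":0,"tz":0,"rx":0,"ry":0,"rz":0}

```text
time: 13.05
tool_pos: [557.3, -106.7, 18.3]
tcp_rot: [3.141, -0.001, 0.278]
contact_force: [-0.2, 0.4, 0.9]
grip_width: 68.7
finger_force: 0.0
```

carry_out:
  plan:
    - {"tx":0,"ty":0,"tz":0,"rx":0,"ry":0,"rz":0}
    - {"tx":0,"ty":0,"tz":0,"rx":0,"ry":0,"rz":0}
    - {"tx":0,"ty":0,"tz":0,"rx":0,"ry":0,"rz":0}
    - {"tx":0,"ty":0,"tz":0,"rx":0,"ry":0,"rz":0}
    - {"tx":0,"ty":0,"tz":0,"rx":0,"ry":0,"rz":0}
    - {"tx":0,"ty":0,"tz":0,"rx":0,"ry":0,"rz":0}
    - {"tx":0,"ty":0,"tz":0,"rx":0,"ry":0,"rz":0}
  gripper: 1

```text
time: 13.75
tool_pos: [556.4, -106.9, 17.8]
tcp_rot: [-3.141, 0.0, 0.277]
contact_force: [-0.2, 1.7, 1.6]
grip_width: 25.2
finger_force: 30.0
```

carry_out:
  plan:
    - {"tx":0,"ty":0,"tz":15,"rx":0,"ry":0,"rz":0}
    - {"tx":0,"ty":0,"tz":40,"rx":0,"ry":0,"rz":0}
    - {"tx":-10,"ty":10,"tz":40,"rx":0,"ry":0,"rz":0}
    - {"tx":-20,"ty":35,"tz":10,"rx":0,"ry":0,"rz":0}
    - {"tx":-20,"ty":40,"tz":0,"rx":0,"ry":0,"rz":0}
    - {"tx":0,"ty":45,"tz":0,"rx":0,"ry":0,"rz":0}
    - {"tx":0,"ty":40,"tz":0,"rx":0,"ry":0,"rz":0}
    - {"tx":0,"ty":20,"tz":0,"rx":0,"ry":0,"rz":0}
    - {"tx":0,"ty":0,"tz":0,"rx":0,"ry":0,"rz":0}
    - {"tx":0,"ty":0,"tz":0,"rx":0,"ry":0,"rz":0}

```text
time: 14.75
tool_pos: [506.3, 82.9, 122.5]
tcp_rot: [3.141, 0.001, 0.278]
contact_force: [0.7, -0.5, -1.2]
grip_width: 25.1
finger_force: 30.0
```

Run:
```python
from h import *
o=bot.get_obs();print(o["time"],o["tool_pos"],o["grip_width"],o["finger_force"])
m=bot.camera_model("wrist");im=bot.capture("wrist")
mt=bot.camera_model("top");it=bot.capture("top")
print("w",rim(m,im,556,165)[1],"t",rim(mt,it,556,165)[1])
for c in blobs(it,(0,0,195),(180,60,255),200,2000):
    p=circ(mt,c,13)
    if 75<p[2]<115 and abs(p[1])<500 and p[0]<800: print("white z13",np.round(p,1),"z55",np.round(circ(mt,c,55),1))
```

```text
14.75 [506.32801014  82.91372144 122.52772136] 25.137718125141287 29.998285174369812
w [(555.0, 166.0, 40.0)] t []
white z13 [448.6 296.9  92.3] z55 [441.7 289.8  89.9]
white z13 [562.2 291.1  90.8] z55 [552.3 284.2  88.4]
white z13 [697.   25.6  92.1] z55 [683.6  25.7  89.7]
```

Box2 reads (555,166) from the wrist, as in the first look. I move over and lower.

carry_out:
  plan:
    - {"tx":20,"ty":35,"tz":0,"rx":0,"ry":0,"rz":0}
    - {"tx":20,"ty":33,"tz":0,"rx":0,"ry":0,"rz":0}
    - {"tx":9,"ty":15,"tz":-10,"rx":0,"ry":0,"rz":0}
    - {"tx":0,"ty":0,"tz":-20,"rx":0,"ry":0,"rz":0}
    - {"tx":0,"ty":0,"tz":-15,"rx":0,"ry":0,"rz":0}
    - {"tx":0,"ty":0,"tz":0,"rx":0,"ry":0,"rz":0}
    - {"tx":0,"ty":0,"tz":-6,"rx":0,"ry":0,"rz":0}
    - {"tx":0,"ty":0,"tz":-5,"rx":0,"ry":0,"rz":0}
    - {"tx":0,"ty":0,"tz":-4,"rx":0,"ry":0,"rz":0}
    - {"tx":0,"ty":0,"tz":-3,"rx":0,"ry":0,"rz":0}
    - {"tx":0,"ty":0,"tz":-1,"rx":0,"ry":0,"rz":0}
    - {"tx":0,"ty":0,"tz":0,"rx":0,"ry":0,"rz":0}

```text
time: 16.05
tool_pos: [555.7, 165.8, 59.9]
tcp_rot: [3.141, -0.001, 0.277]
contact_force: [-2.1, -0.8, 6.2]
grip_width: 25.7
finger_force: 30.0
```

Seated, with 6 N up at z 59.9. I release, rise, and start towards the tester.

carry_out:
  plan:
    - {"tx":0,"ty":0,"tz":0,"rx":0,"ry":0,"rz":0}
    - {"tx":0,"ty":0,"tz":0,"rx":0,"ry":0,"rz":0}
    - {"tx":0,"ty":0,"tz":0,"rx":0,"ry":0,"rz":0}
    - {"tx":0,"ty":0,"tz":0,"rx":0,"ry":0,"rz":0}
    - {"tx":0,"ty":0,"tz":20,"rx":0,"ry":0,"rz":0}
    - {"tx":0,"ty":0,"tz":45,"rx":0,"ry":0,"rz":0}
    - {"tx":0,"ty":0,"tz":45,"rx":0,"ry":0,"rz":0}
    - {"tx":-10,"ty":-40,"tz":22,"rx":0,"ry":0,"rz":0}
    - {"tx":-10,"ty":-48,"tz":0,"rx":0,"ry":0,"rz":0}
    - {"tx":-10,"ty":-48,"tz":0,"rx":0,"ry":0,"rz":0}
    - {"tx":-10,"ty":-48,"tz":0,"rx":0,"ry":0,"rz":0}
    - {"tx":-10,"ty":-48,"tz":0,"rx":0,"ry":0,"rz":0}
  gripper: 0.4

```text
time: 17.25
tool_pos: [504.9, -67.7, 190.9]
tcp_rot: [3.141, -0.0, 0.277]
contact_force: [1.8, -0.5, 1.1]
grip_width: 55.2
finger_force: 0.0
```

carry_out:
  plan:
    - {"tx":-10,"ty":-48,"tz":0,"rx":0,"ry":0,"rz":0}
    - {"tx":-10,"ty":-48,"tz":0,"rx":0,"ry":0,"rz":0}
    - {"tx":-10,"ty":-48,"tz":0,"rx":0,"ry":0,"rz":0}
    - {"tx":-10,"ty":-48,"tz":0,"rx":0,"ry":0,"rz":0}
    - {"tx":-5,"ty":-20,"tz":0,"rx":0,"ry":0,"rz":0}
    - {"tx":0,"ty":0,"tz":0,"rx":0,"ry":0,"rz":0}
    - {"tx":0,"ty":0,"tz":0,"rx":0,"ry":0,"rz":0}

```text
time: 17.95
tool_pos: [460.3, -277.8, 190.5]
tcp_rot: [-3.141, 0.0, 0.276]
contact_force: [-0.6, 0.9, 0.0]
grip_width: 55.1
finger_force: 0.0
```

Run:
```python
from h import *
o=bot.get_obs();print(o["time"],o["tool_pos"],o["tcp_rot"],o["grip_width"])
m=bot.camera_model("wrist");im=bot.capture("wrist")
mt=bot.camera_model("top");it=bot.capture("top")
for c in blobs(it,(0,0,195),(180,60,255),200,2000):
    p=circ(mt,c,13)
    if 75<p[2]<115 and abs(p[1])<500 and p[0]<800: print("white z13",np.round(p,1),"z55",np.round(circ(mt,c,55),1))
np.savez("w6.npz",im=im,**{k:np.array(v) for k,v in m.items()})
cv2.imwrite("pics/top6.png",it[:,:,::-1]); s=bot.capture("side"); cv2.imwrite("pics/side6.png",s[:,:,::-1])
save(np.vstack([cv2.resize(im,(800,500))[:310],np.hstack([cv2.resize(it[70:290,140:380],(400,290)),cv2.resize(s[150:310,210:430],(400,290))])]),"mix2")
```

```text
17.95 [ 460.30190282 -277.83914288  190.47425979] [-3.14078132e+00  9.10963244e-05  2.75691163e-01] 55.07045604851619
white z13 [438.  167.8  89.7] z55 [431.4 164.1  87.3]
white z13 [448.6 296.9  92.3] z55 [441.7 289.8  89.9]
white z13 [562.2 291.1  90.8] z55 [552.3 284.2  88.4]
white z13 [565.2 167.5  93.1] z55 [555.3 163.8  90.6]
white z13 [696.6  26.   92.4] z55 [683.2  26.   90. ]
```

View pics/mix2.png

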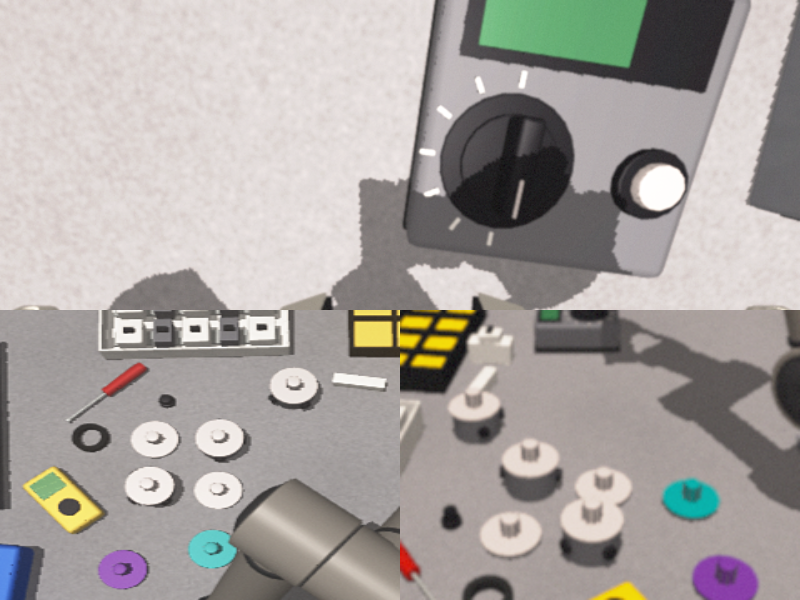

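All three covers sit level in the top and side tiles, and no fourth box appears. The wrist tile shows the knob axis at (506,158), with the off tick at (490,238) and tick 6 at (523,78). The white mark at (518,200) points to off, and the button is at (661,188). I'll turn these into positions and check the patch of bench that was hidden at the start.

Run:
```python
from h import *
d=dict(np.load("w6.npz")); im=d.pop("im"); m=d; mt=bot.camera_model("top")
hsv=cv2.cvtColor(im,cv2.COLOR_RGB2HSV)
T=[(490,238),(455,223),(431,192),(427,152),(444,112),(480,85),(523,78)]
P=cast(m,np.array(T)/1.25,70)[:,:2]
A=np.c_[2*P,np.ones(7)]; s=np.linalg.lstsq(A,(P**2).sum(1),rcond=None)[0]
print("ticks centre",s[:2],"r",np.sqrt(s[2]+s[0]**2+s[1]**2),"mid",(P[0]+P[6])/2,"angles",np.degrees(np.arctan2(*(P-s[:2]).T[::-1])))
b=blobs(im[:200,460:580],(0,0,200),(180,60,255),200,5000)
for c in b:
    c=c+np.array([460,0]); (u,v),r=cv2.minEnclosingCircle(c); print("button w px",u,v,r,[np.round(circ(m,c,z),1) for z in(75,80,85,90)])
t0=cv2.imread("pics/top0.png")[:,:,::-1].copy()
for c in blobs(t0[160:185,450:475],(0,0,190),(180,60,255),20,300):
    c=c+np.array([450,160]); print("button top",cv2.minEnclosingCircle(c),[np.round(circ(mt,c,z),1) for z in(75,80,85,90)])
print("bar mark/top z114:",np.round(cast(m,np.array([(518,200),(530,122)])/1.25,114)[:,:2],1))
t6=cv2.imread("pics/top6.png")[:,:,::-1].copy()
save(t6,"t6",(300,100,620,390),2)
```

```text
ticks centre [ 525.12474685 -328.01304095] r 49.99027871148913 mid [ 525.28663913 -327.97251957] angles [-172.21266559  157.91901292  127.673743     98.34815673   68.30207515
   37.74762182    7.82880528]
button w px 528.625 150.0 19.567689895629883 [array([ 537.4, -425.6,   29.9]), array([ 537.4, -422.5,   29.4]), array([ 537.3, -419.4,   28.8]), array([ 537.3, -416.3,   28.3])]
button w px 558.0 134.5 67.83261108398438 [array([ 553.3, -453.7,  102.8]), array([ 553. , -450.1,  100.9]), array([ 552.7, -446.5,   99. ]), array([ 552.4, -442.8,   97.1])]
button top ((463.25, 170.0), 4.250100135803223) [array([ 540.5, -423.4,   26. ]), array([ 539.4, -421.9,   26. ]), array([ 538.2, -420.5,   25.9]), array([ 537.1, -419. ,   25.8])]
bar mark/top z114: [[ 509.6 -330. ]
 [ 549.7 -321.9]]
```

View pics/t6.png

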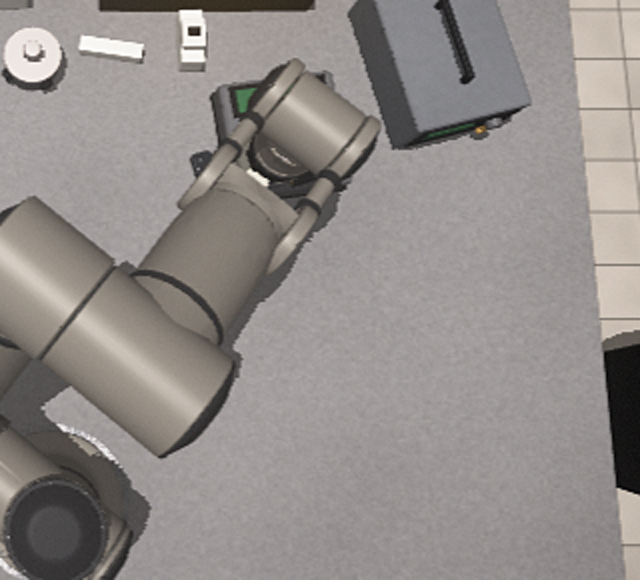

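No box was hidden in the patch the arm covered, so the count is three. The ticks fit a 50 mm circle about (525,-328). Going clockwise from off, their angles step by 30 degrees, and the bar lies at 7.8 degrees. I go over the knob and line up the yaw.

carry_out:
  plan:
    - {"tx":30,"ty":-25,"tz":0,"rx":0,"ry":0,"rz":-0.07}
    - {"tx":30,"ty":-25,"tz":0,"rx":0,"ry":0,"rz":-0.07}
    - {"tx":5,"ty":0,"tz":-10,"rx":0,"ry":0,"rz":0}
    - {"tx":0,"ty":0,"tz":-30,"rx":0,"ry":0,"rz":0}
    - {"tx":0,"ty":0,"tz":-20,"rx":0,"ry":0,"rz":0}
    - {"tx":0,"ty":0,"tz":0,"rx":0,"ry":0,"rz":0}
    - {"tx":0,"ty":0,"tz":0,"rx":0,"ry":0,"rz":0}

```text
time: 18.8
tool_pos: [525.7, -327.0, 131.0]
tcp_rot: [-3.141, 0.0, 0.138]
contact_force: [0.2, 0.1, 0.5]
grip_width: 55.2
finger_force: 0.0
```

Run:
```python
from h import *
o=bot.get_obs();print(o["time"],o["tool_pos"],o["tcp_rot"],o["grip_width"],o["joint_positions"])
m=bot.camera_model("wrist");im=bot.capture("wrist")
save(im,"w7",None,1.25)
p=lambda X:(lambda q:q[:2]/q[2])(m["camera_matrix"]@(m["R"]@np.array(X)+m["t"]))
print(p((525.2,-328,114)),p((525.2,-328,70)))
```

```text
18.8 [ 525.67047541 -326.98194062  131.01515928] [-3.14116322e+00  3.28035237e-04  1.38353898e-01] 55.201807923315116 [-6.80213971e-01  5.96056298e-01  1.38096544e+00  5.86554048e-05
  1.16510861e+00  7.52205366e-01]
[322.47595856 242.31943596] [322.20481792 214.74234962]
```

View pics/w7.png

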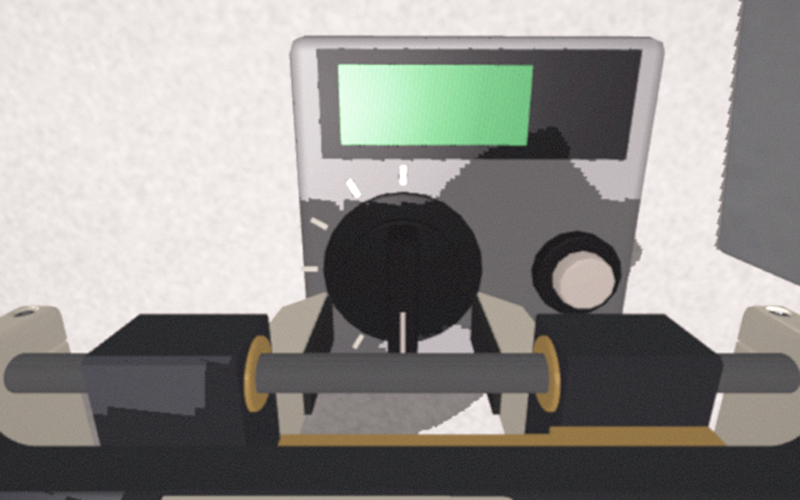

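The bar lies squarely between the fingers at (403,270), the mark points to the off tick, and the predicted axis pixel matches. I descend and grip.

carry_out:
  plan:
    - {"tx":0,"ty":0,"tz":-15,"rx":0,"ry":0,"rz":0}
    - {"tx":0,"ty":0,"tz":-15,"rx":0,"ry":0,"rz":0}
    - {"tx":0,"ty":0,"tz":-9,"rx":0,"ry":0,"rz":0}
    - {"tx":0,"ty":0,"tz":0,"rx":0,"ry":0,"rz":0}
    - {"tx":0,"ty":0,"tz":0,"rx":0,"ry":0,"rz":0}

```text
time: 19.35
tool_pos: [525.9, -328.3, 92.7]
tcp_rot: [3.141, -0.001, 0.137]
contact_force: [0.3, -0.3, -0.6]
grip_width: 55.6
finger_force: 0.0
```

carry_out:
  plan:
    - {"tx":0,"ty":0,"tz":0,"rx":0,"ry":0,"rz":0}
    - {"tx":0,"ty":0,"tz":0,"rx":0,"ry":0,"rz":0}
    - {"tx":0,"ty":0,"tz":0,"rx":0,"ry":0,"rz":0}
    - {"tx":0,"ty":0,"tz":0,"rx":0,"ry":0,"rz":0}
    - {"tx":0,"ty":0,"tz":0,"rx":0,"ry":0,"rz":0}
    - {"tx":0,"ty":0,"tz":0,"rx":0,"ry":0,"rz":0}
  gripper: 1

```text
time: 19.95
tool_pos: [525.4, -327.4, 91.8]
tcp_rot: [-3.14, 0.0, 0.137]
contact_force: [-1.5, -0.6, -0.5]
grip_width: 13.9
finger_force: 30.0
```

carry_out:
  plan:
    - {"tx":0,"ty":0,"tz":0,"rx":0,"ry":0,"rz":-0.1}
    - {"tx":0,"ty":0,"tz":0,"rx":0,"ry":0,"rz":-0.14}
    - {"tx":0,"ty":0,"tz":0,"rx":0,"ry":0,"rz":-0.14}
    - {"tx":0,"ty":0,"tz":0,"rx":0,"ry":0,"rz":-0.14}
    - {"tx":0,"ty":0,"tz":0,"rx":0,"ry":0,"rz":-0.14}
    - {"tx":0,"ty":0,"tz":0,"rx":0,"ry":0,"rz":-0.14}
    - {"tx":0,"ty":0,"tz":0,"rx":0,"ry":0,"rz":-0.14}
    - {"tx":0,"ty":0,"tz":0,"rx":0,"ry":0,"rz":-0.14}
    - {"tx":0,"ty":0,"tz":0,"rx":0,"ry":0,"rz":-0.14}
    - {"tx":0,"ty":0,"tz":0,"rx":0,"ry":0,"rz":-0.14}
    - {"tx":0,"ty":0,"tz":0,"rx":0,"ry":0,"rz":-0.14}
    - {"tx":0,"ty":0,"tz":0,"rx":0,"ry":0,"rz":-0.07}

```text
time: 21.15
tool_pos: [524.7, -328.3, 91.8]
tcp_rot: [3.14, 0.0, -1.438]
contact_force: [-3.5, 0.1, 2.2]
grip_width: 13.5
finger_force: 30.0
```

carry_out:
  plan:
    - {"tx":0,"ty":0,"tz":0,"rx":0,"ry":0,"rz":0}
    - {"tx":0,"ty":0,"tz":0,"rx":0,"ry":0,"rz":0}
    - {"tx":0,"ty":0,"tz":0,"rx":0,"ry":0,"rz":0}

```text
time: 21.45
tool_pos: [524.7, -328.3, 91.8]
tcp_rot: [3.14, 0.0, -1.431]
contact_force: [-5.3, -1.3, 2.4]
grip_width: 13.8
finger_force: 30.0
```

carry_out:
  plan:
    - {"tx":0,"ty":0,"tz":0,"rx":0,"ry":0,"rz":0}
    - {"tx":0,"ty":0,"tz":0,"rx":0,"ry":0,"rz":0}
    - {"tx":0,"ty":0,"tz":0,"rx":0,"ry":0,"rz":0}
    - {"tx":0,"ty":0,"tz":0,"rx":0,"ry":0,"rz":0}
    - {"tx":0,"ty":0,"tz":20,"rx":0,"ry":0,"rz":0}
    - {"tx":0,"ty":0,"tz":40,"rx":0,"ry":0,"rz":0}
    - {"tx":0,"ty":40,"tz":20,"rx":0,"ry":0,"rz":0}
    - {"tx":0,"ty":40,"tz":0,"rx":0,"ry":0,"rz":0}
    - {"tx":0,"ty":0,"tz":0,"rx":0,"ry":0,"rz":0}
    - {"tx":0,"ty":0,"tz":0,"rx":0,"ry":0,"rz":0}
  gripper: 0.4

```text
time: 22.45
tool_pos: [525.8, -247.4, 172.0]
tcp_rot: [-3.141, -0.001, -1.431]
contact_force: [-0.6, -0.2, 0.3]
grip_width: 54.8
finger_force: 0.0
```

Run:
```python
from h import *
o=bot.get_obs();print(o["time"],o["tool_pos"],o["tcp_rot"],o["grip_width"])
m=bot.camera_model("wrist");im=bot.capture("wrist"); save(im,"w8",None,1.25)
p=lambda X:(lambda q:np.round(q[:2]/q[2]*1.25))(m["camera_matrix"]@(m["R"]@np.array(X)+m["t"]))
a=np.radians(7.8)
print("axis",p((525.2,-328,114)),"tick3",p((525.2-50*np.sin(a),-328+50*np.cos(a),70)))
for c in blobs(im,(0,0,190),(180,60,255),300,5000):
    q=circ(m,c,88)
    if 22<q[2]<40 : print("btn",cv2.minEnclosingCircle(c),[np.round(circ(m,c,z),1) for z in(80,85,90)])
```

```text
22.45 [ 525.7763186  -247.3889434   172.02311116] [-3.14131111e+00 -5.36857112e-04 -1.43117540e+00] 54.805054181545366
axis [427. 111.] tick3 [421. 198.]
btn ((273.5, 28.05555534362793), 31.955411911010742) [array([ 572.6, -359. ,   39.9]), array([ 571.9, -358.3,   39.1]), array([ 571.2, -357.6,   38.3])]
```

View pics/w8.png

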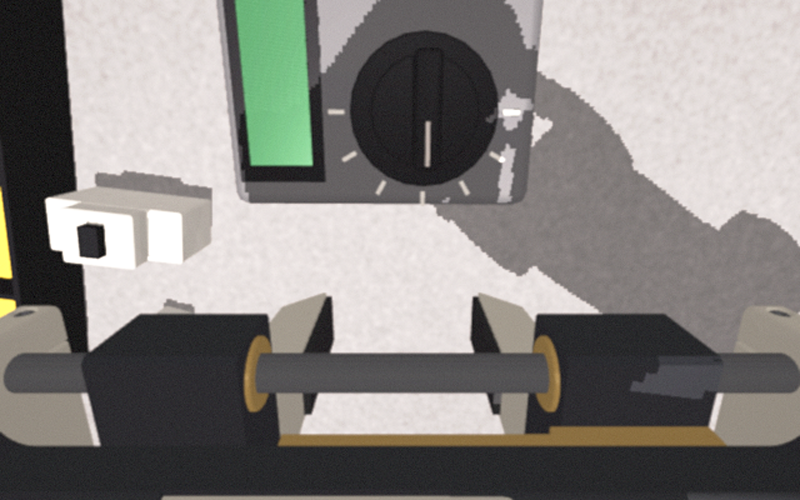

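The knob mark at (428,145) points to the bottom tick (421,198), which is click 3. I close the gripper and move over the button at (537.5,-420).

carry_out:
  plan:
    - {"tx":3,"ty":-43,"tz":0,"rx":0,"ry":0,"rz":0}
    - {"tx":3,"ty":-43,"tz":0,"rx":0,"ry":0,"rz":0}
    - {"tx":3,"ty":-43,"tz":0,"rx":0,"ry":0,"rz":0}
    - {"tx":3,"ty":-43,"tz":0,"rx":0,"ry":0,"rz":0}
    - {"tx":0,"ty":0,"tz":-30,"rx":0,"ry":0,"rz":0}
    - {"tx":0,"ty":0,"tz":-25,"rx":0,"ry":0,"rz":0}
    - {"tx":0,"ty":0,"tz":-13,"rx":0,"ry":0,"rz":0}
    - {"tx":0,"ty":0,"tz":0,"rx":0,"ry":0,"rz":0}
    - {"tx":0,"ty":0,"tz":0,"rx":0,"ry":0,"rz":0}
  gripper: 1

```text
time: 23.4
tool_pos: [537.8, -420.6, 104.4]
tcp_rot: [-3.141, -0.001, -1.433]
contact_force: [0.1, 0.5, 0.1]
grip_width: 0.3
finger_force: 0.0
```

carry_out:
  plan:
    - {"tx":0,"ty":0,"tz":-4,"rx":0,"ry":0,"rz":0}
    - {"tx":0,"ty":0,"tz":-3,"rx":0,"ry":0,"rz":0}
    - {"tx":0,"ty":0,"tz":-2,"rx":0,"ry":0,"rz":0}
    - {"tx":0,"ty":0,"tz":-2,"rx":0,"ry":0,"rz":0}
    - {"tx":0,"ty":0,"tz":0,"rx":0,"ry":0,"rz":0}

```text
time: 23.9
tool_pos: [537.4, -419.9, 92.6]
tcp_rot: [3.141, 0.0, -1.433]
contact_force: [-0.1, -0.2, 0.8]
grip_width: 0.5
finger_force: 0.0
```

carry_out:
  plan:
    - {"tx":0,"ty":0,"tz":-2,"rx":0,"ry":0,"rz":0}
    - {"tx":0,"ty":0,"tz":-2,"rx":0,"ry":0,"rz":0}
    - {"tx":0,"ty":0,"tz":-2,"rx":0,"ry":0,"rz":0}
    - {"tx":0,"ty":0,"tz":0,"rx":0,"ry":0,"rz":0}

```text
time: 24.3
tool_pos: [537.6, -420.1, 87.0]
tcp_rot: [-3.141, -0.0, -1.433]
contact_force: [-1.1, 1.3, 4.9]
grip_width: 0.5
finger_force: 2.2
```

carry_out:
  plan:
    - {"tx":0,"ty":0,"tz":-2,"rx":0,"ry":0,"rz":0}
    - {"tx":0,"ty":0,"tz":-2,"rx":0,"ry":0,"rz":0}
    - {"tx":0,"ty":0,"tz":0,"rx":0,"ry":0,"rz":0}

```text
time: 24.6
tool_pos: [537.7, -420.2, 86.0]
tcp_rot: [-3.14, -0.002, -1.433]
contact_force: [-4.9, 5.8, 18.6]
grip_width: 0.3
finger_force: 9.6
```

The force jumped to 18.6 N and z stopped at 86, about 6 mm below first contact, so the button is fully in. I let it go and return to the knob.

carry_out:
  plan:
    - {"tx":0,"ty":0,"tz":10,"rx":0,"ry":0,"rz":0}
    - {"tx":0,"ty":0,"tz":30,"rx":0,"ry":0,"rz":0}
    - {"tx":0,"ty":0,"tz":30,"rx":0,"ry":0,"rz":0}
    - {"tx":-4,"ty":30,"tz":10,"rx":0,"ry":0,"rz":0}
    - {"tx":-4,"ty":32,"tz":0,"rx":0,"ry":0,"rz":0}
    - {"tx":-4,"ty":30,"tz":0,"rx":0,"ry":0,"rz":0}
    - {"tx":0,"ty":0,"tz":0,"rx":0,"ry":0,"rz":0}
    - {"tx":0,"ty":0,"tz":0,"rx":0,"ry":0,"rz":0}
  gripper: 0.4

```text
time: 25.4
tool_pos: [525.7, -327.9, 162.8]
tcp_rot: [-3.142, -0.001, -1.432]
contact_force: [-0.1, -1.4, -0.8]
grip_width: 54.4
finger_force: 0.0
```

carry_out:
  plan:
    - {"tx":0,"ty":0,"tz":-25,"rx":0,"ry":0,"rz":0}
    - {"tx":0,"ty":0,"tz":-25,"rx":0,"ry":0,"rz":0}
    - {"tx":0,"ty":0,"tz":-14,"rx":0,"ry":0,"rz":0}
    - {"tx":0,"ty":0,"tz":-7,"rx":0,"ry":0,"rz":0}
    - {"tx":0,"ty":0,"tz":0,"rx":0,"ry":0,"rz":0}
    - {"tx":0,"ty":0,"tz":0,"rx":0,"ry":0,"rz":0}

```text
time: 26.0
tool_pos: [526.0, -328.7, 92.5]
tcp_rot: [-3.141, -0.001, -1.433]
contact_force: [0.5, -0.6, -0.1]
grip_width: 55.0
finger_force: 0.0
```

carry_out:
  plan:
    - {"tx":0,"ty":0,"tz":0,"rx":0,"ry":0,"rz":0}
    - {"tx":0,"ty":0,"tz":0,"rx":0,"ry":0,"rz":0}
    - {"tx":0,"ty":0,"tz":0,"rx":0,"ry":0,"rz":0}
    - {"tx":0,"ty":0,"tz":0,"rx":0,"ry":0,"rz":0}
    - {"tx":0,"ty":0,"tz":0,"rx":0,"ry":0,"rz":0}
    - {"tx":0,"ty":0,"tz":0,"rx":0,"ry":0,"rz":0}
  gripper: 1

```text
time: 26.6
tool_pos: [524.7, -328.1, 91.8]
tcp_rot: [3.14, 0.0, -1.433]
contact_force: [0.1, 0.3, -0.4]
grip_width: 14.0
finger_force: 30.0
```

Gripped with a 14.0 mm opening. I turn back +1.57.

carry_out:
  plan:
    - {"tx":0,"ty":0,"tz":0,"rx":0,"ry":0,"rz":0.1}
    - {"tx":0,"ty":0,"tz":0,"rx":0,"ry":0,"rz":0.14}
    - {"tx":0,"ty":0,"tz":0,"rx":0,"ry":0,"rz":0.14}
    - {"tx":0,"ty":0,"tz":0,"rx":0,"ry":0,"rz":0.14}
    - {"tx":0,"ty":0,"tz":0,"rx":0,"ry":0,"rz":0.14}
    - {"tx":0,"ty":0,"tz":0,"rx":0,"ry":0,"rz":0.14}
    - {"tx":0,"ty":0,"tz":0,"rx":0,"ry":0,"rz":0.14}
    - {"tx":0,"ty":0,"tz":0,"rx":0,"ry":0,"rz":0.14}
    - {"tx":0,"ty":0,"tz":0,"rx":0,"ry":0,"rz":0.14}
    - {"tx":0,"ty":0,"tz":0,"rx":0,"ry":0,"rz":0.14}
    - {"tx":0,"ty":0,"tz":0,"rx":0,"ry":0,"rz":0.14}
    - {"tx":0,"ty":0,"tz":0,"rx":0,"ry":0,"rz":0.07}

```text
time: 27.8
tool_pos: [525.3, -327.4, 91.8]
tcp_rot: [-3.141, 0.001, 0.142]
contact_force: [-2.3, 2.1, 2.2]
grip_width: 13.6
finger_force: 30.0
```

carry_out:
  plan:
    - {"tx":0,"ty":0,"tz":0,"rx":0,"ry":0,"rz":0}
    - {"tx":0,"ty":0,"tz":0,"rx":0,"ry":0,"rz":0}
    - {"tx":0,"ty":0,"tz":0,"rx":0,"ry":0,"rz":0}

```text
time: 28.1
tool_pos: [525.3, -327.5, 91.8]
tcp_rot: [-3.141, 0.001, 0.135]
contact_force: [-3.9, 4.0, 3.6]
grip_width: 13.5
finger_force: 30.0
```

carry_out:
  plan:
    - {"tx":0,"ty":0,"tz":0,"rx":0,"ry":0,"rz":0}
    - {"tx":0,"ty":0,"tz":0,"rx":0,"ry":0,"rz":0}
    - {"tx":0,"ty":0,"tz":0,"rx":0,"ry":0,"rz":0}
    - {"tx":0,"ty":0,"tz":0,"rx":0,"ry":0,"rz":0}
    - {"tx":0,"ty":0,"tz":20,"rx":0,"ry":0,"rz":0}
    - {"tx":0,"ty":0,"tz":40,"rx":0,"ry":0,"rz":0}
    - {"tx":-20,"ty":0,"tz":40,"rx":0,"ry":0,"rz":0}
    - {"tx":-40,"ty":-10,"tz":0,"rx":0,"ry":0,"rz":0}
    - {"tx":-20,"ty":-10,"tz":0,"rx":0,"ry":0,"rz":0}
    - {"tx":0,"ty":0,"tz":0,"rx":0,"ry":0,"rz":0}
    - {"tx":0,"ty":0,"tz":0,"rx":0,"ry":0,"rz":0}
    - {"tx":0,"ty":0,"tz":0,"rx":0,"ry":0,"rz":0}
  gripper: 0.4

```text
time: 29.3
tool_pos: [446.3, -347.8, 191.5]
tcp_rot: [-3.142, -0.0, 0.137]
contact_force: [-0.1, -0.5, -0.3]
grip_width: 55.2
finger_force: 0.0
```

Run:
```python
from h import *
o=bot.get_obs();print(o["time"],o["tool_pos"],o["tcp_rot"],o["contact_force"])
mt=bot.camera_model("top");it=bot.capture("top")
for c in blobs(it,(0,0,195),(180,60,255),200,2000):
    p=circ(mt,c,13)
    if 75<p[2]<115 and abs(p[1])<500 and p[0]<800: print("white z13",np.round(p,1),"z55",np.round(circ(mt,c,55),1))
m=bot.camera_model("wrist");im=bot.capture("wrist")
# white mark on knob: bright blob near axis; ticks r~50
for c in blobs(im,(0,0,130),(180,90,255),8,3000):
    u=cv2.minEnclosingCircle(c)[0]; q=cast(m,u,114)[0,:2]-(525.2,-328); q7=cast(m,u,70)[0,:2]-(525.2,-328)
    if np.hypot(*q)<35 or np.hypot(*q7)<60: print("z114 r",round(np.hypot(*q),1),"ang",round(np.degrees(np.arctan2(q[1],q[0]))),"| z70 r",round(np.hypot(*q7),1),"ang",round(np.degrees(np.arctan2(q7[1],q7[0]))),cv2.contourArea(c))
```

```text
29.3 [ 446.29062924 -347.82481743  191.53578287] [-3.14156143e+00 -3.51419690e-04  1.37159038e-01] [-0.08031673 -0.48885336 -0.29708071]
white z13 [438.  167.4  90.4] z55 [431.4 163.7  88.1]
white z13 [448.6 296.9  92.3] z55 [441.7 289.8  89.9]
white z13 [562.2 291.1  90.8] z55 [552.3 284.2  88.4]
white z13 [565.2 167.5  93.1] z55 [555.3 163.8  90.6]
white z13 [696.6  26.   92.4] z55 [683.2  26.   90. ]
```

The covers haven't moved. The knob mark wasn't picked up, probably because of shadow, so I check it with a local threshold before handing in.

Run:
```python
from h import *
m=bot.camera_model("wrist");im=bot.capture("wrist")
g=cv2.cvtColor(im,cv2.COLOR_RGB2GRAY)
# mean brightness along radial line r=10..26 at knob top (z=114) per angle
K=lambda X:(lambda q:q[:2]/q[2])(m["camera_matrix"]@(m["R"]@np.array(X)+m["t"]))
for a in range(-172,188,15):
    P=np.array([K((525.2+r*np.cos(np.radians(a)),-328+r*np.sin(np.radians(a)),114)) for r in range(12,26,2)]).round().astype(int)
    print(a,int(np.mean([g[v,u] for u,v in P if 0<=v<400 and 0<=u<640])),end="; ")
```

```text
-172 255; -157 47; -142 36; -127 64; -112 80; -97 82; -82 85; -67 79; -52 79; -37 69; -22 43; -7 59; 8 90; 23 75; 38 91; 53 103; 68 101; 83 105; 98 106; 113 106; 128 105; 143 102; 158 85; 173 80;
```

The white mark is bright at -172 degrees, which is exactly the off tick. I hand in.

```bash
python3 -c "
from plant import bot
print(bot.close_job())"
```

```text
the job is handed in; nothing more can be done
None
```

I put covers on all three boxes, turned the selector to click 3, pressed the test button fully in and let it go, turned the selector back to off, and handed the job in at about 29 s; no verdict was returned.

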